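Put the washed drip coffee brewer back together on its saucer

ROBOT

A 6-joint arm with a two-finger parallel gripper is mounted at the origin on the work surface. World frame = base frame: x ahead of the robot, y to its left, z up, the work surface at z = 0. Lengths are in m, angles in rad, forces in N, time in s.
With the tool pointing down it reaches from about 0.425 to 0.95 m from the base axis. Payload 3.5 kg.
Tool frame: the origin (TCP) lies midway between the tips of the shut fingers; the grasp point (between the pads) lies 19 mm behind it; z points along the fingers, y is the line along which they close (so a half turn about z gives the same grasp; the last joint's range is limited). The gripper opens to 85 mm and grips with 20 to 120 N. Pads are 22 mm wide; open, the fingers measure 114 mm over their backs; the gripper's body (76 mm by 85 mm) begins 54 mm behind the grasp point. The pads swing forward as they close: fully open they stand 13 mm farther back than shut.
Start: joints at [1.103, 0.286, 1.577, -0, 1.279, -0.15], TCP at [0.211, 0.641, 0.231] pointing down, gripper open.
Joint ranges: [-2.77, 2.77], [-0.9, 2.22], [0.21, 2.48], [-1.53, 4.67], [0.24, 2.81], [-2.84, 2.84]. Speed limits (rad/s): [2.79, 2.79, 3.14, 3.14, 3.14, 3.14].

INTERFACE

Orientations are given as a unit quaternion [x, y, z, w].
In Python, from plant import ctrl gives the robot as it stands.
- The arm moves only by the tool send_rows, never from a script. Its argument "series" is a list that holds one entry, the list of rows, each a list of 7 numbers: the shift along the tool's x, y, z in cm, then the turn, a rotation vector about the tool's x, y, z in rad, then the opening, from -1 (shut) to 1 (fully open). In form: [[[x, y, z, rx, ry, rz, jaw], ...]]. A call has 1 to 10 rows; each row shifts and turns the commanded pose from where the row before left it, along the tool's axes as they then stand; what a row does not reach is not made up. A row lasts 1/8 s, in which the tool goes at most 62.5 mm and 10.7 degrees, less where a joint would pass 70% of its speed; a pose out of reach is approached as far as the arm can. A call is refused whole if a number of a shift passes 6.25 or a number of a turn 0.188, either way. A call with a gripper value outside its range is refused whole. The fingers move at their own pace and stop on an object; "force" is the grip in N (left out, the last holds). Time passes only in rows, so rows that do not move let the fingers close. It gives the time, the measured TCP pose, the force, the opening and the grip force at its end, in the units of the state.
- ctrl.get_state(): the state, without advancing time (a new reading comes with each control period).
- ctrl.read_camera(name): name is "side" or "top" or "wrist"; returns a dict with "img" (384x512x3 uint8, red, green, blue), "fx", "fy", "cx", "cy" (pixels), "k1" (the pictures are not rectified: a ray, as slopes to the right and down, at radius r is drawn at 1 + k1 r^2 times it, then the intrinsics apply), "R" (3x3) and "t" (3): a world point X has camera coordinates R X + t; the wrist camera has in their place "hand_eye" (4x4, takes a point from camera to tool coordinates, whose origin is the TCP and whose axes are the flange's). Camera axes: x right, y down, z forward; pixel columns grow to the right and rows downward; lengths in m; the calibration is good to about 2 mm. A picture is of the moment at which its call begins: read the wrist's pose just before it. There is no depth.
- ctrl.sign_off(): hands the job in; it is judged then, once.
The state is a dict: "time": time; "qpos": joint angles; "dq": joint speeds; "joint_efforts": joint torques, N m; "eef_pos": TCP position; "tcp_rot": TCP orientation; "contact_force": force on the tool from outside, world axes, zero at the start; "wrist_torque": the same for the moment, N m; "opening": opening from 0.0 (shut) to 1.0 (fully open); "finger_force": force on a finger pad.
Only numpy, scipy, OpenCV 4.12 (cv2) and the standard library are available. Lean on these libraries where they do the work, as an engineer would, in place of code of your own. Each camera call takes 0.05 s, during which the arm holds its last target. There are 200 camera calls.

TASK

The drip coffee brewer has been washed and its parts lie about on the bar mat: build it up again on the saucer, from the bottom and one part at a time. First stand the white cup upright in the middle of the saucer, then set the steel brew chamber level on the cup's mouth, then lower the red-knobbed press upright into the chamber until it lies on the chamber's floor, and last put the lid squarely on the chamber, fully down. Set each part down gently, without a drop or a hard push, let go of it before you take the next, and leave the milk jug, the glass and the tamper where they are.

Things in the scene. Friction and masses are not known exactly. Their poses are not given: they have to be found in the camera images.
- saucer: White china saucer with a red disc in its middle, loose, about 0.22 kg, on a black bar mat (mat top at z = 0.003 m, under everything here). 128 mm across, 14 mm high at the rim. The cup stands on its flat well, about 70 mm across, 5 mm above the saucer's underside. Origin: centre of the underside; z up.
- cup: White china cup, about 0.24 kg, upright, 70 mm high. Mouth 66 mm across outside, 58 mm inside; 64 to 66 mm across from half height up; foot 48 mm; walls 4 mm. A loop handle on its own +y side, 8 mm thick, reaches 62 mm from the axis at heights 15 to 59 mm: do not grip across it. Origin: centre of the foot's underside; z up.
- chamber: Steel brew chamber, 0.14 kg, upright: open round pot, 64 mm across outside, 59 mm inside, rim 54 mm above the origin, on a 92 mm round plate 6 to 9 mm above the origin (plate top = pot floor). Below it a tapered boss, 38 to 52 mm across, 6 mm high, enters the cup's mouth; plate on the cup's rim, the origin is 64 mm above the cup's. Origin: centre of the boss's underside; z up.
- press: Press, 0.07 kg, upright: perforated steel disc 54 mm across, 5 mm thick, thin stem, red knob 14 mm across from 42 to 58 mm above the origin. On the chamber's floor its origin is 9 mm above the chamber's and the knob stands 13 mm above the rim: hold only the knob's top 10 mm and the fingers stay above the rim. Origin: centre of the disc's underside; z up.
- lid: Aluminium lid, 0.09 kg, right way up: flared skirt 82 mm across and 6 mm high (inside 76 mm, narrowing to 70 mm), a shoulder that lies on the chamber's rim, a hollow dome 58 mm across up to 27 mm above the origin, a dark wooden knob 20 mm across from 31 to 45 mm. Seated, its origin is 48 mm above the chamber's. Origin: centre of the skirt's lower edge; z up.
- jug: Bystander: steel milk jug with a loop handle, 90 mm high, 80 mm across, the handle reaching 71 mm from its axis. Leave it where it is. Origin: centre of the underside.
- glass: Bystander: clear tall glass, 125 mm high, 72 mm across at the rim. Leave it where it is. Origin: centre of the underside.
- tamper: Bystander: wooden coffee tamper standing upright, 85 mm high, 58 mm across. Leave it where it is. Origin: centre of the underside.
Not all that is in view belongs to the job. What is shaped like the chamber but turquoise is not meant.

How it is judged:
By the outcome, as a careful person would: the job done as asked, in the order asked, and still so for the second after the job is handed in, with the robot touching nothing.
It also fails if it takes over 128 s, if anything falls off the work surface, if the arm or the gripper's body presses on something with over 40 N, if the wrist force passes 120 N, or if a joint passes its speed limit or range.

## Working session

There is one attempt and no reset: what is moved stays moved. The work goes in short steps, Python scripts to look and compute and a tool call to move; the robot and the scene stay as the last step left them, time stands still between calls to the robot, and variables do not carry over. Pictures are saved under pics/ and viewed, at most 14 in all, crops included, and the job is handed in when it is done.

Besides the shell and the picture viewer there is one more tool, called after "Emit:" by a JSON object that holds its "fn" and its "kwargs", one argument or row to a line. send_rows: Moves the arm, as the interface text tells. Its arguments: {"type":"object","properties":{"series":{"type":"array"},"force":{"type":"number"}},"required":["series"]}

```bash
ls; mkdir -p pics; cat > h.py <<'E'
import numpy as np, cv2
from plant import ctrl
from scipy.spatial.transform import Rotation as Ro
def cam(name):
    s=ctrl.get_state(); c=ctrl.read_camera(name)
    if 'R' not in c or name=='wrist':
        T=np.eye(4); T[:3,:3]=Ro.from_quat(s['tcp_rot']).as_matrix(); T[:3,3]=s['eef_pos']
        M=np.linalg.inv(T@np.array(c['hand_eye'])); c['R']=M[:3,:3]; c['t']=M[:3,3]
    c['R']=np.array(c['R']); c['t']=np.array(c['t']); c['img']=np.array(c['img'])
    return c
def K(c): return np.array([[c['fx'],0,c['cx']],[0,c['fy'],c['cy']],[0,0,1.]])
def ray(c,uv):
    p=cv2.undistortPoints(np.array(uv,float).reshape(-1,1,2),K(c),np.array([c['k1'],0,0,0.])).reshape(-1,2)
    d=np.c_[p,np.ones(len(p))]@c['R']; return -c['R'].T@c['t'],d
def onz(c,uv,z):
    o,d=ray(c,uv); return o+d*((z-o[2])/d[:,2])[:,None]
def proj(c,X):
    q,_=cv2.projectPoints(np.array(X,float).reshape(-1,1,3),cv2.Rodrigues(c['R'])[0],c['t'],K(c),np.array([c['k1'],0,0,0.])); return q.reshape(-1,2)
def save(c,f,crop=None,s=1):
    im=c['img'][:,:,::-1]
    if crop: im=im[crop[1]:crop[3],crop[0]:crop[2]]
    cv2.imwrite('pics/'+f,cv2.resize(im,None,fx=s,fy=s,interpolation=cv2.INTER_CUBIC))
E
python3 - <<'E'
from h import *
for n in ('top','side'):
    c=cam(n); save(c,n+'0.png',s=1.5); np.save(n+'0.npy',c,allow_pickle=True)
    print(n,c['fx'],c['k1'],-c['R'].T@c['t'])
print(ctrl.get_state())
E
```

```text
pics
top 353.6766881396043 0.0039523184243245146 [0.46719682 0.10361291 0.96915568]
side 424.72059849369657 -0.00480056817470804 [0.48935908 1.12676808 0.70076548]
{'time': 0.1, 'qpos': array([ 1.10300515e+00,  2.87128430e-01,  1.57804374e+00, -6.20053547e-06,
        1.27862082e+00, -1.50002043e-01]), 'dq': array([-0.00032526, -0.00059458, -0.00584451,  0.00087033, -0.00299353,
       -0.00100159]), 'joint_efforts': array([ 4.77347585e-04, -4.07294476e+01, -2.93699813e+01, -1.86799825e-04,
        3.39838174e-03, -2.11094937e-05]), 'eef_pos': array([0.21061425, 0.64066439, 0.23004416]), 'tcp_rot': array([ 1.58225814e-01,  9.87402340e-01, -1.04899926e-03, -3.31632202e-04]), 'contact_force': array([-0.01248359,  0.00594204,  0.08092206]), 'wrist_torque': array([ 0.02961285,  0.05712226, -0.03149703]), 'finger_force': 0.0, 'opening': 0.9990434056020626}
```

View pics/top0.png

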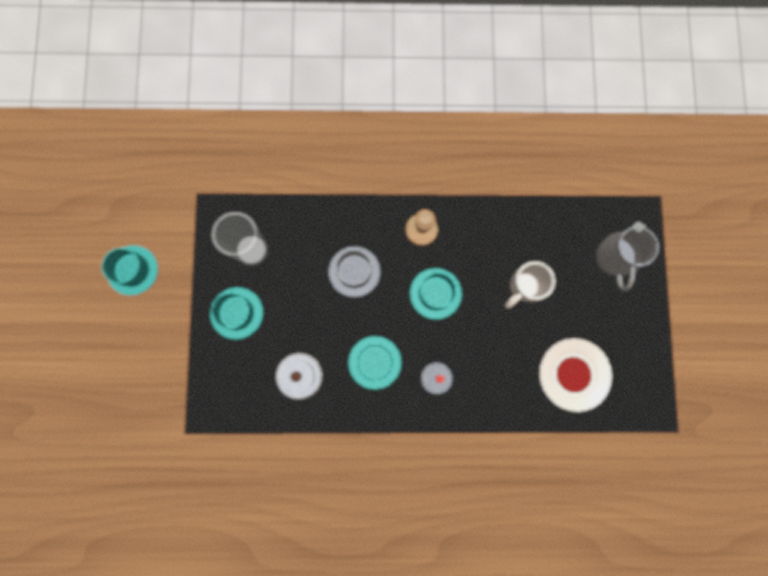

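View pics/side0.png

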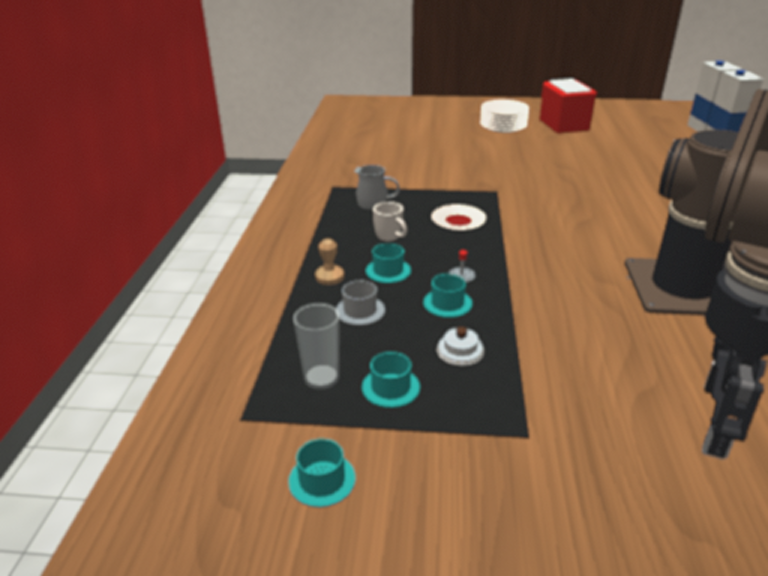

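Top view: the steel chamber is at about (354,272). The turquoise look-alikes are at (130,270), (237,313), (375,363) and (436,294). The cup is at (535,283) with its handle toward (508,303), the saucer at (576,375), the press at (437,378) and the lid at (299,376). Only the grey part at (354,272) fits as the steel chamber. It shows clearly in the side view too, at (359,300), and I'll confirm it in the wrist close-up.

```bash
python3 - <<'E'
from h import *
c=np.load('top0.npy',allow_pickle=True).item()
im=c['img']; hsv=cv2.cvtColor(im,cv2.COLOR_RGB2HSV)
ok=np.zeros(im.shape[:2],np.uint8)
m=((hsv[...,2]>75)&~((hsv[...,1]>120)&(hsv[...,0]>75)&(hsv[...,0]<100))).astype(np.uint8)
m[:135]=0;m[285:]=0;m[:,:135]=0;m[:,438:]=0
n,l,st,ce=cv2.connectedComponentsWithStats(m)
for i in range(1,n):
    if st[i,4]>60:
        cs,_=cv2.findContours((l==i).astype(np.uint8),0,2); (x,y),r=cv2.minEnclosingCircle(cs[0])
        print(st[i],'circ',round(x,1),round(y,1),round(r,1),'z0',onz(c,[[x,y]],.003)[0].round(3))
red=((hsv[...,1]>130)&((hsv[...,0]<6)|(hsv[...,0]>174))&(hsv[...,2]>60)).astype(np.uint8); red[:150]=0
n,l,st,ce=cv2.connectedComponentsWithStats(red)
for i in range(1,n): 
    if st[i,4]>5: print('red',st[i],ce[i],onz(c,[ce[i]],.008)[0].round(4),onz(c,[ce[i]],.055)[0].round(4))
print('cup mouth',onz(c,[[357,188]],.073),'handle tip',onz(c,[[339,203]],.04))
print('chamber plate',onz(c,[[236,181.5]],.012),'lid',onz(c,[[199,251]],.006),'lid knob',onz(c,[[197,251]],.048))
E
```

```text
[269 139  24  25 461] circ 281.0 150.8 12.8 z0 [0.724 0.017 0.003]
[140 141  38  36 984] circ 159.4 159.4 20.6 z0 [0.697 0.355 0.003]
[ 398  147   40   47 1128] circ 421.0 170.0 23.5 z0 [ 0.671 -0.377  0.003]
[ 218  164   36   35 1001] circ 235.7 180.5 18.0 z0 [0.639 0.143 0.003]
[336 173  36  33 774] circ 352.3 191.7 20.4 z0 [ 0.608 -0.181  0.003]
[ 359  224   50   52 2040] circ 383.6 249.6 26.1 z0 [ 0.45  -0.26   0.003]
[183 234  33  33 843] circ 199.0 250.2 16.5 z0 [0.448 0.24  0.003]
[280 241  22  22 393] circ 290.9 251.6 11.2 z0 [ 0.444 -0.008  0.003]
red [372 239  21  22 350] [382.19142857 249.33428571] [ 0.4504 -0.2548  0.008 ] [ 0.4512 -0.2373  0.055 ]
red [291 251   4   3   9] [292.66666667 252.11111111] [ 0.443 -0.012  0.008] [ 0.4441 -0.0064  0.055 ]
cup mouth [[ 0.60784895 -0.17266865  0.073     ]] handle tip [[ 0.57253759 -0.13322918  0.04      ]]
chamber plate [[0.63425846 0.14165708 0.012     ]] lid [[0.44589114 0.23937283 0.006     ]] lid knob [[0.44682167 0.23856289 0.048     ]]
```

```bash
cat >> h.py <<'E'
def plan(x,y,z,yaw=None):
    s=ctrl.get_state(); R=Ro.from_quat(s['tcp_rot']).as_matrix(); p=s['eef_pos']
    cy=np.degrees(np.arctan2(R[1,1],R[0,1])); yaw=cy if yaw is None else yaw
    a=np.radians(yaw); Rt=np.array([[np.sin(a),np.cos(a),0],[-np.cos(a),np.sin(a),0],[0,0,-1.]])
    rv=Ro.from_matrix(R.T@Rt).as_rotvec()
    d=(np.array([x,y,z])-p)*100
    print('t %.1f pos %s yaw %.1f open %.3f F %s ff %.1f'%(s['time'],p.round(4),cy,s['opening'],s['contact_force'].round(1),s['finger_force']))
    print('turn',rv.round(3),'then shift cm',(Rt.T@d).round(2),'| before-turn shift',(R.T@d).round(2), 'q1,q6',s['qpos'][[0,5]].round(2))
E
python3 - <<'E'
from h import *
plan(.608,-.173,.27,41)
c=cam('wrist'); print(np.array(ctrl.read_camera('wrist')['hand_eye']).round(3),c['fx'])
E
```

```text
Traceback (most recent call last):
  File "h.py", line 27, in plan
    rv=Ro.from_matrix(R.T@Rt).as_rotvec()
       ~~~~~~~~~~~~~~^^^^^^^^
  File "scipy/spatial/transform/_rotation.pyx", line 1143, in scipy.spatial.transform._rotation.Rotation.from_matrix
ValueError: Non-positive determinant (left-handed or null coordinate frame) in rotation matrix 0: [[-8.59030386e-01 -5.11924497e-01 -3.22951300e-04]
 [-5.11923915e-01  8.59028037e-01  2.17651420e-03]
 [ 8.36786719e-04 -2.03501833e-03  9.99997579e-01]].
```

```bash
sed -i 's/\[\[np.sin(a),np.cos(a),0\],\[-np.cos(a),np.sin(a),0\]/[[-np.sin(a),np.cos(a),0],[np.cos(a),np.sin(a),0]/' h.py
python3 - <<'E'
from h import *
plan(.608,-.173,.27,41)
print(np.array(ctrl.read_camera('wrist')['hand_eye']).round(3))
E
```

```text
t 0.1 pos [0.2106 0.6407 0.23  ] yaw 71.8 open 0.999 F [-0.   0.   0.1] ff 0.0
turn [-0.002  0.     0.537] then shift cm [-87.48 -23.39  -4.  ] | before-turn shift [-63.17 -64.88  -3.87] q1,q6 [ 1.1  -0.15]
[[-0.001 -0.962 -0.271  0.069]
 [ 1.    -0.001 -0.001  0.   ]
 [ 0.001 -0.271  0.962 -0.143]
 [ 0.     0.     0.     1.   ]]
```

Emit:
{"fn": "send_rows", "kwargs": {
  "series": [
    [[-3.95, -4.05, -0.4, 0, 0, 0, 1], [-3.95, -4.05, -0.4, 0, 0, 0, 1], [-3.95, -4.05, -0.4, 0, 0, 0, 1], [-3.95, -4.05, -0.4, 0, 0, 0, 1], [-3.95, -4.05, -0.4, 0, 0, 0, 1], [-3.95, -4.05, -0.4, 0, 0, 0, 1], [-3.95, -4.05, -0.4, 0, 0, 0, 1], [-3.95, -4.05, -0.4, 0, 0, 0, 1]]
  ]
}}

```text
time: 1.15
eef_pos: [0.4101, 0.233, 0.2634]
tcp_rot: [0.158, 0.987, 0.0, 0.0]
contact_force: [0.5, 0.0, 0.4]
opening: 1.0
finger_force: 0.0
```

Emit:
{"fn": "send_rows", "kwargs": {
  "series": [
    [[-3.95, -4.05, -0.4, 0, 0, 0, 1], [-3.95, -4.05, -0.4, 0, 0, 0, 1], [-3.95, -4.05, 0, 0, 0, 0, 1], [-3.95, -4.05, 0, 0, 0, 0, 1], [-3.95, -4.05, 0, 0, 0, 0, 1], [-3.95, -4.05, 0, 0, 0, 0, 1], [-3.95, -4.05, 0, 0, 0, 0, 1], [-3.95, -4.05, 0, 0, 0, 0, 1]]
  ]
}}

```text
time: 2.15
eef_pos: [0.6092, -0.1736, 0.2709]
tcp_rot: [0.158, 0.987, 0.0, -0.0]
contact_force: [1.1, 0.9, 0.1]
opening: 0.998
finger_force: 0.0
```

Emit:
{"fn": "send_rows", "kwargs": {
  "series": [
    [[0, 0, 0, 0, 0, 0.179, 1], [0, 0, 0, 0, 0, 0.179, 1], [0, 0, 0, 0, 0, 0.179, 1], [0, 0, 0, 0, 0, 0, 1], [0, 0, 0, 0, 0, 0, 1]]
  ]
}}

```text
time: 2.78
eef_pos: [0.6086, -0.1717, 0.2711]
tcp_rot: [0.413, 0.911, 0.0, -0.0]
contact_force: [-0.9, 0.2, 0.2]
opening: 0.998
finger_force: 0.0
```

```bash
python3 - <<'E'
from h import *
plan(.608,-.173,.27,41)
c=cam('wrist'); np.save('w1.npy',c,allow_pickle=True); save(c,'w1.png',s=1.5); print(proj(c,[[.608,-.173,.073]]))
E
```

```text
t 2.8 pos [ 0.6086 -0.1717  0.2711] yaw 41.2 open 0.998 F [-0.9  0.2  0.2] ff 0.0
turn [-0.    -0.     0.003] then shift cm [-0.05 -0.13  0.11] | before-turn shift [-0.05 -0.13  0.11] q1,q6 [-0.44 -1.15]
[[259.09297623 170.87515489]]
```

View pics/w1.png

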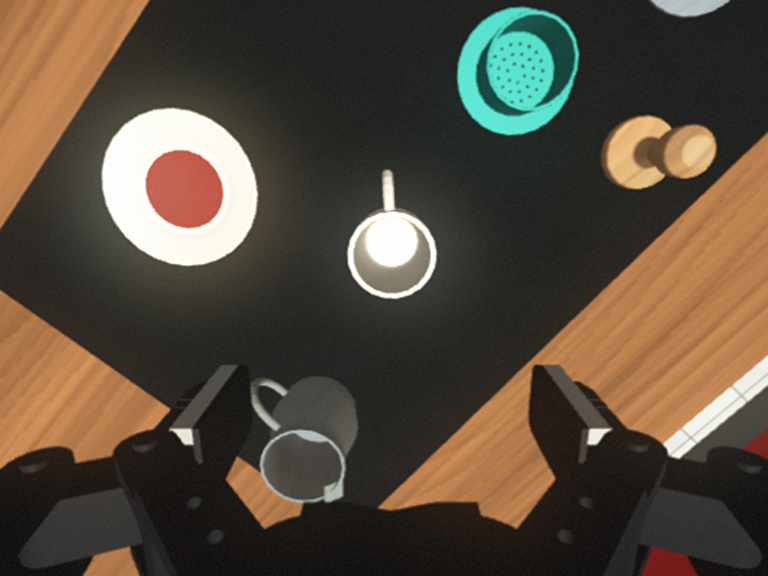

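The cup's mouth is at (392,255) with the handle straight up at (388,180), so the jaws are at right angles to the handle. The saucer's red disc is at (185,188). I'll fit both.

```bash
cat >> h.py <<'E'
def circ_fit(c,mask,z,hull=True):
    "largest blob of mask -> outline cast onto plane z -> centre, radius (circle fit)"
    cs,_=cv2.findContours(mask.astype(np.uint8),0,1); k=max(cs,key=cv2.contourArea)
    if hull: k=cv2.convexHull(k)
    m=np.zeros(mask.shape,np.uint8); cv2.fillPoly(m,[k],1); k=max(cv2.findContours(m,0,1)[0],key=cv2.contourArea)
    P=onz(c,k.reshape(-1,2),z)[:,:2]
    for _ in range(3):
        A=np.c_[2*P,np.ones(len(P))]; s=np.linalg.lstsq(A,(P**2).sum(1),rcond=None)[0]; r=np.sqrt(s[2]+s[0]**2+s[1]**2)
        e=np.hypot(*(P-s[:2]).T)-r; P=P[abs(e)<max(2*e.std(),1e-4)]
    return s[:2].round(4),round(r,4),round(e.std(),4)
def hsv(c): return cv2.cvtColor(c['img'],cv2.COLOR_RGB2HSV)
def win(m,x0,y0,x1,y1):
    o=np.zeros_like(m); o[y0:y1,x0:x1]=m[y0:y1,x0:x1]; return o
E
python3 - <<'E'
from h import *
c=np.load('w1.npy',allow_pickle=True).item(); h=hsv(c)
b=h[...,2]>110
print('cup',circ_fit(c,win(b,225,139,300,205),.073))
print('saucer rim',circ_fit(c,win(h[...,2]>110,60,60,180,185),.017))
red=(h[...,1]>120)&((h[...,0]<8)|(h[...,0]>172))
print('red',circ_fit(c,win(red,80,80,160,170),.008))
t=np.load('top0.npy',allow_pickle=True).item(); h=hsv(t)
print('top saucer',circ_fit(t,win(h[...,2]>110,350,215,420,285),.017))
E
```

```text
cup (array([ 0.6085, -0.1708]), np.float64(0.0332), np.float64(0.0004))
saucer rim (array([ 0.4476, -0.2538]), np.float64(0.0641), np.float64(0.0003))
red (array([ 0.4476, -0.2537]), np.float64(0.0317), np.float64(0.0004))
top saucer (array([ 0.4506, -0.255 ]), np.float64(0.0659), np.float64(0.0007))
```

Emit:
{"fn": "send_rows", "kwargs": {
  "series": [
    [[0.07, 0.06, 4, 0, 0, 0, 1], [0, 0, 4.5, 0, 0, 0, 1], [0, 0, 4.5, 0, 0, 0, 1], [0, 0, 4.5, 0, 0, 0, 1], [0, 0, 3.5, 0, 0, 0, 1], [0, 0, 2.5, 0, 0, 0, 1], [0, 0, 1.0, 0, 0, 0, 1], [0, 0, 0, 0, 0, 0, 1]]
  ]
}}

```text
time: 3.82
eef_pos: [0.6086, -0.1708, 0.0261]
tcp_rot: [0.414, 0.91, -0.0, -0.0]
contact_force: [-0.0, 0.4, -0.6]
opening: 0.997
finger_force: 0.0
```

Emit:
{"fn": "send_rows", "kwargs": {
  "series": [
    [[0, 0, 0, 0, 0, 0, 0], [0, 0, 0, 0, 0, 0, 0], [0, 0, 0, 0, 0, 0, 0], [0, 0, 0, 0, 0, 0, -1], [0, 0, 0, 0, 0, 0, -1], [0, 0, 0, 0, 0, 0, -1], [0, 0, 0, 0, 0, 0, -1]]
  ],
  "force": 40
}}

```text
time: 4.7
eef_pos: [0.6101, -0.1716, 0.0284]
tcp_rot: [0.414, 0.91, -0.0, 0.002]
contact_force: [-0.2, 0.1, 7.0]
opening: 0.749
finger_force: 45.1
```

Emit:
{"fn": "send_rows", "kwargs": {
  "series": [
    [[0, 0, -0.5, 0, 0, 0, -1], [0, 0, -1.5, 0, 0, 0, -1], [0, 0, -3, 0, 0, 0, -1], [0, 0, -4, 0, 0, 0, -1], [0, 0, -1, 0, 0, 0, -1], [0, 0, 0, 0, 0, 0, -1]]
  ]
}}

```text
time: 5.45
eef_pos: [0.6088, -0.1709, 0.1266]
tcp_rot: [0.415, 0.91, 0.0, 0.0]
contact_force: [-0.6, -0.2, -3.9]
opening: 0.751
finger_force: 45.1
```

```bash
python3 - <<'E'
from h import *
plan(.4476,-.2537,.13)
c=cam('wrist'); np.save('w2.npy',c,allow_pickle=True); save(c,'w2.png',s=1.5)
E
```

```text
t 5.5 pos [ 0.6088 -0.1709  0.1266] yaw 41.0 open 0.751 F [-0.6 -0.2 -3.9] ff 45.1
turn [ 0.     0.001 -0.   ] then shift cm [  4.33 -17.59  -0.34] | before-turn shift [  4.33 -17.59  -0.35] q1,q6 [-0.43 -1.15]
```

View pics/w2.png

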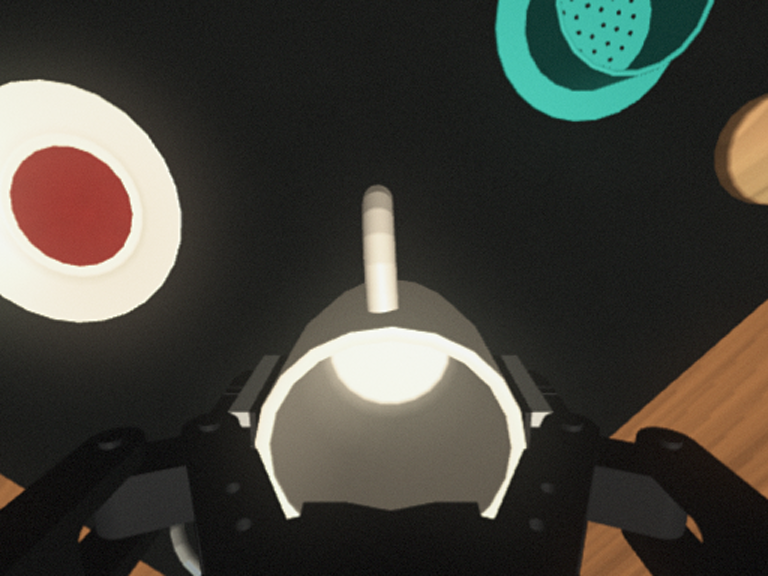

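The cup is held upright and level, and its mouth's front edge is at (392,328). I'll check how far it sits off the TCP and refine the saucer at (72,205).

```bash
python3 - <<'E'
from h import *
c=np.load('w2.npy',allow_pickle=True).item(); h=hsv(c)
s=ctrl.get_state(); R=Ro.from_quat(s['tcp_rot']).as_matrix(); p=s['eef_pos']
for z in (.168,.171,.174):
    q=onz(c,[[261,218],[170,296],[350,296]],z); print(z,((q-p)@R).round(4)[:,:2].tolist())
red=(h[...,1]>120)&((h[...,0]<8)|(h[...,0]>172))
print('red',circ_fit(c,win(red,2,80,120,190),.008))
E
```

```text
0.168 [[0.0313, 0.0006], [0.0006, -0.0332], [0.0005, 0.0336]]
0.171 [[0.0325, 0.0006], [0.0026, -0.0323], [0.0025, 0.0326]]
0.174 [[0.0336, 0.0006], [0.0046, -0.0313], [0.0046, 0.0317]]
red (array([ 0.4476, -0.2537]), np.float64(0.0322), np.float64(0.0002))
```

Emit:
{"fn": "send_rows", "kwargs": {
  "series": [
    [[0.7, -2.6, 0, 0, 0, 0, -1], [0.9, -3.75, 0, 0, 0, 0, -1], [0.9, -3.75, 0, 0, 0, 0, -1], [0.9, -3.75, 0, 0, 0, 0, -1], [0.63, -2.54, 0, 0, 0, 0, -1], [0.3, -1.2, 0, 0, 0, 0, -1], [0, 0, 3, 0, 0, 0, -1], [0, 0, 3, 0, 0, 0, -1], [0, 0, 2, 0, 0, 0, -1], [0, 0, 0.5, 0, 0, 0, -1]]
  ]
}}

```text
time: 6.75
eef_pos: [0.4464, -0.2522, 0.0388]
tcp_rot: [0.414, 0.91, 0.001, -0.002]
contact_force: [-0.5, -0.4, -2.7]
opening: 0.75
finger_force: 45.3
```

Emit:
{"fn": "send_rows", "kwargs": {
  "series": [
    [[0, 0, 0, 0, 0, 0, -1], [0, 0, 0, 0, 0, 0, -1]]
  ]
}}

```text
time: 7.0
eef_pos: [0.4484, -0.2542, 0.0423]
tcp_rot: [0.414, 0.91, -0.0, 0.001]
contact_force: [0.4, -0.6, -2.5]
opening: 0.752
finger_force: 45.4
```

Emit:
{"fn": "send_rows", "kwargs": {
  "series": [
    [[0.08, 0, 0.2, 0, 0, 0, -1], [0, 0, 0.2, 0, 0, 0, -1], [0, 0, 0.1, 0, 0, 0, -1], [0, 0, 0, 0, 0, 0, -1], [0, 0, 0, 0, 0, 0, -1]]
  ]
}}

```text
time: 7.62
eef_pos: [0.4471, -0.2531, 0.0363]
tcp_rot: [0.415, 0.91, -0.0, 0.0]
contact_force: [-0.4, -0.9, -2.8]
opening: 0.749
finger_force: 45.4
```

Emit:
{"fn": "send_rows", "kwargs": {
  "series": [
    [[0, 0, 0.1, 0, 0, 0, -1], [0, 0, 0, 0, 0, 0, -1], [0, 0, 0.1, 0, 0, 0, -1], [0, 0, 0, 0, 0, 0, -1]]
  ]
}}

```text
time: 8.12
eef_pos: [0.447, -0.253, 0.0342]
tcp_rot: [0.415, 0.91, 0.0, -0.0]
contact_force: [0.5, 1.2, -3.3]
opening: 0.75
finger_force: 45.4
```

Emit:
{"fn": "send_rows", "kwargs": {
  "series": [
    [[0, 0, 0.1, 0, 0, 0, -1], [0, 0, 0, 0, 0, 0, -1], [0, 0, 0, 0, 0, 0, -1]]
  ]
}}

```text
time: 8.5
eef_pos: [0.4472, -0.2532, 0.0334]
tcp_rot: [0.414, 0.91, -0.0, 0.0]
contact_force: [-0.5, 0.6, -1.8]
opening: 0.748
finger_force: 45.4
```

Emit:
{"fn": "send_rows", "kwargs": {
  "series": [
    [[0, 0, 0.1, 0, 0, 0, -1], [0, 0, 0, 0, 0, 0, -1], [0, 0, 0, 0, 0, 0, -1]]
  ]
}}

```text
time: 8.88
eef_pos: [0.4473, -0.2533, 0.0334]
tcp_rot: [0.414, 0.91, -0.0, -0.0]
contact_force: [-3.4, 2.2, 4.8]
opening: 0.749
finger_force: 45.9
```

Emit:
{"fn": "send_rows", "kwargs": {
  "series": [
    [[0, 0, 0, 0, 0, 0, 0.6], [0, 0, 0, 0, 0, 0, 0.8], [0, 0, 0, 0, 0, 0, 1], [0, 0, 0, 0, 0, 0, 1], [0, 0, -1, 0, 0, 0, 1], [0, 0, -4, 0, 0, 0, 1], [0, 0, -5, 0, 0, 0, 1], [0, 0, -5, 0, 0, 0, 1], [0, 0, -5, 0, 0, 0, 1], [0, 0, -4, 0, 0, 0, 1]]
  ]
}}

```text
time: 10.12
eef_pos: [0.4473, -0.2532, 0.2757]
tcp_rot: [0.414, 0.91, -0.0, 0.002]
contact_force: [0.5, 0.0, -0.9]
opening: 0.997
finger_force: 0.0
```

```bash
python3 - <<'E'
from h import *
c=cam('wrist'); np.save('w3.npy',c,allow_pickle=True); save(c,'w3.png',s=1.5)
plan(.634,.142,.28)
E
```

```text
t 10.2 pos [ 0.4493 -0.2548  0.282 ] yaw 41.0 open 0.998 F [ 0.4 -0.8  4.2] ff 0.0
turn [ 0.002  0.013 -0.   ] then shift cm [17.8  39.99  0.2 ] | before-turn shift [17.81 39.99  0.04] q1,q6 [-0.71 -1.43]
```

View pics/w3.png

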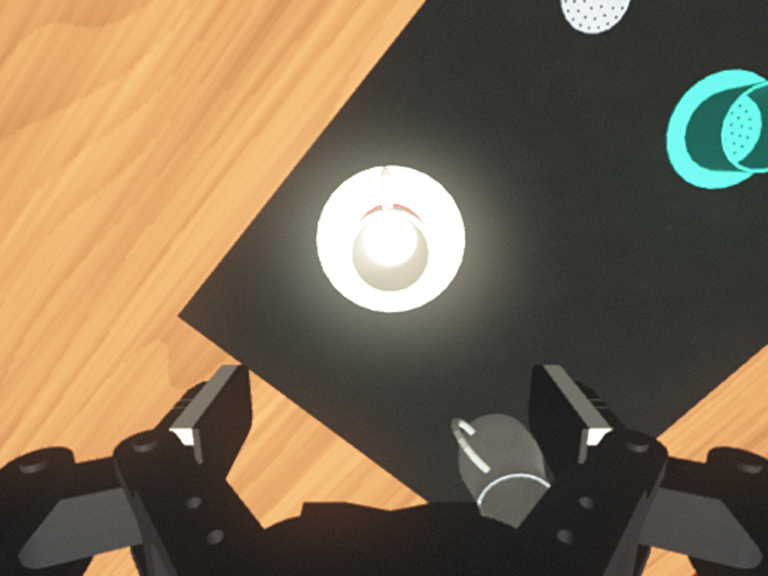

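The cup stands in the saucer, its mouth centred near (390,252) within a saucer centred near (391,239). On to the chamber.

Emit:
{"fn": "send_rows", "kwargs": {
  "series": [
    [[1.78, 4, 0, 0, 0, 0, 1], [1.78, 4, 0, 0, 0, 0, 1], [1.78, 4, 0, 0, 0, 0, 1], [1.78, 4, 0, 0, 0, 0, 1], [1.78, 4, 0, 0, 0, 0, 1], [1.78, 4, 0, 0, 0, 0, 1], [1.78, 4, 0, 0, 0, 0, 1], [1.78, 4, 0, 0, 0, 0, 1], [1.78, 4, 0, 0, 0, 0, 1], [1.78, 4, 0, 0, 0, 0, 1]]
  ]
}}

```text
time: 11.42
eef_pos: [0.6324, 0.1451, 0.2728]
tcp_rot: [0.414, 0.91, 0.0, 0.0]
contact_force: [-0.7, -0.2, 0.5]
opening: 0.997
finger_force: 0.0
```

Emit:
{"fn": "send_rows", "kwargs": {
  "series": [
    [[0, 0, 0, 0, 0, 0, 1], [0, 0, 0, 0, 0, 0, 1], [0, 0, 0, 0, 0, 0, 1], [0, 0, 0, 0, 0, 0, 1]]
  ]
}}

```text
time: 11.92
eef_pos: [0.6319, 0.1427, 0.2726]
tcp_rot: [0.415, 0.91, 0.0, 0.0]
contact_force: [0.0, 0.6, 0.1]
opening: 1.001
finger_force: 0.0
```

```bash
python3 - <<'E'
from h import *
plan(.634,.142,.28)
c=cam('wrist'); np.save('w4.npy',c,allow_pickle=True); save(c,'w4.png',s=1.5)
c=np.load('w3.npy',allow_pickle=True).item(); h=hsv(c)
m=(h[...,2]<200); print('cup inner',circ_fit(c,win(m,238,145,284,200),.078)); print('saucer',circ_fit(c,win(h[...,2]>200,195,100,320,215),.017))
E
```

```text
t 11.9 pos [0.6319 0.1427 0.2726] yaw 40.9 open 1.001 F [0.  0.6 0.1] ff 0.0
turn [ 0.  0. -0.] then shift cm [-0.19  0.11 -0.74] | before-turn shift [-0.19  0.11 -0.74] q1,q6 [ 0.07 -0.65]Traceback (most recent call last):
  File "<stdin>", line 5, in <module>
  File "h.py", line 33, in circ_fit
    cs,_=cv2.findContours(mask.astype(np.uint8),0,1); k=max(cs,key=cv2.contourArea)
                                                        ~~~^^^^^^^^^^^^^^^^^^^^^^^^
ValueError: max() iterable argument is empty
```

View pics/w4.png

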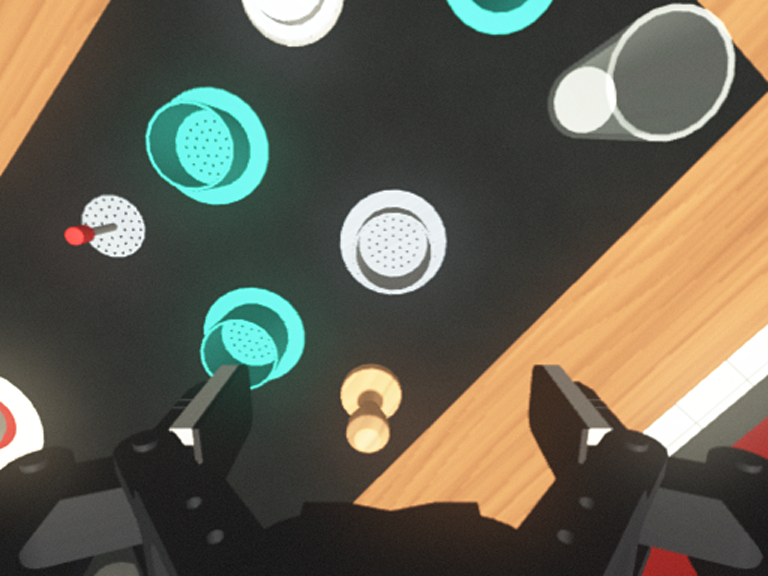

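Candidates for the chamber are the grey one at (393,242) and the turquoise ones at (215,145), (253,337) and (500,10). Only the grey steel one fits. I'll fit its plate and take the confirming crop.

```bash
python3 - <<'E'
from h import *
c=np.load('w4.npy',allow_pickle=True).item(); h=hsv(c)
save(c,'w4c.png',(215,115,310,205),5)
m=(h[...,2]>130)&(h[...,1]<90)
r=circ_fit(c,win(m,215,115,310,205),.012); print('plate',r)
plan(r[0][0],r[0][1],.03)
c=np.load('w3.npy',allow_pickle=True).item(); g=c['img'][150:195,235:288]
print(g[::5,::6].min(2)); print(c['img'].shape)
E
```

```text
plate (array([0.6345, 0.1427]), np.float64(0.046), np.float64(0.0004))
t 12.0 pos [0.6319 0.1428 0.2726] yaw 41.0 open 1.002 F [-0.5  0.   0.2] ff 0.0
turn [ 0.  0. -0.] then shift cm [-0.18  0.19 24.26] | before-turn shift [-0.17  0.18 24.26] q1,q6 [ 0.07 -0.65]
[[255 255 255 255 255 255 255 246 255]
 [255 236 255 255 255 255 255 229 255]
 [255 239 255 255 255 255 255 248 194]
 [218 231 255 255 255 255 255 217 193]
 [215 223 255 255 255 255 255 200 187]
 [238 208 218 251 255 255 201 194 183]
 [255 197 199 201 200 194 192 188 255]
 [254 198 186 187 188 191 185 179 255]
 [255 255 193 183 181 183 180 255 255]]
(384, 512, 3)
```

View pics/w4c.png

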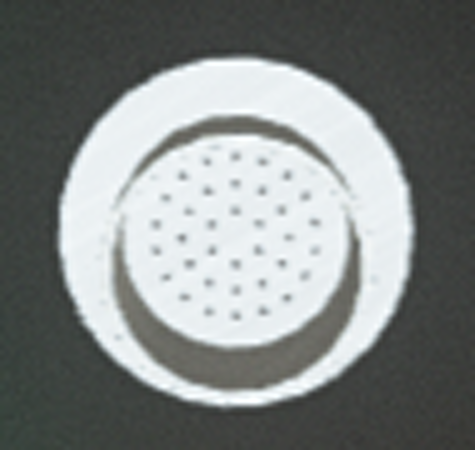

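The crop shows the steel chamber, perforated, grey and upright. Gripping it.

Emit:
{"fn": "send_rows", "kwargs": {
  "series": [
    [[-0.18, 0.19, 4, 0, 0, 0, 1], [0, 0, 4.5, 0, 0, 0, 1], [0, 0, 4.5, 0, 0, 0, 1], [0, 0, 4.5, 0, 0, 0, 1], [0, 0, 4, 0, 0, 0, 1], [0, 0, 2.5, 0, 0, 0, 1], [0, 0, 1.3, 0, 0, 0, 1], [0, 0, 0.4, 0, 0, 0, 1], [0, 0, 0, 0, 0, 0, 1], [0, 0, 0, 0, 0, 0, 1]]
  ]
}}

```text
time: 13.22
eef_pos: [0.6357, 0.1437, 0.0169]
tcp_rot: [0.414, 0.91, 0.001, 0.001]
contact_force: [0.2, -0.4, 0.6]
opening: 1.0
finger_force: 0.0
```

Emit:
{"fn": "send_rows", "kwargs": {
  "series": [
    [[0, 0, 0, 0, 0, 0, 0.6], [0, 0, 0, 0, 0, 0, 0.4], [0, 0, 0, 0, 0, 0, 0], [0, 0, 0, 0, 0, 0, -1], [0, 0, 0, 0, 0, 0, -1], [0, 0, 0, 0, 0, 0, -1]]
  ],
  "force": 35
}}

```text
time: 13.98
eef_pos: [0.6355, 0.1437, 0.0166]
tcp_rot: [0.414, 0.91, 0.0, 0.001]
contact_force: [-0.4, 0.4, 5.6]
opening: 0.743
finger_force: 39.0
```

Emit:
{"fn": "send_rows", "kwargs": {
  "series": [
    [[0, 0, -0.3, 0, 0, 0, -1], [0, 0, -1, 0, 0, 0, -1], [0, 0, -3, 0, 0, 0, -1], [0, 0, -4, 0, 0, 0, -1], [0, 0, -4, 0, 0, 0, -1], [0, 0, -4, 0, 0, 0, -1], [0, 0, -2, 0, 0, 0, -1], [0, 0, 0, 0, 0, 0, -1], [0, 0, 0, 0, 0, 0, -1]]
  ]
}}

```text
time: 15.1
eef_pos: [0.6334, 0.1435, 0.1958]
tcp_rot: [0.415, 0.91, -0.001, -0.002]
contact_force: [0.2, -0.5, -1.2]
opening: 0.736
finger_force: 38.9
```

```bash
python3 - <<'E'
from h import *
plan(.4475,-.2535,.22)
c=cam('wrist'); np.save('w5.npy',c,allow_pickle=True); save(c,'w5.png',s=1.5)
c=np.load('w3.npy',allow_pickle=True).item()
from cv2 import *
m=c['img'].min(2)<228; print('cup inner low arc',circ_fit(c,win(m,230,150,292,200),.078))
E
```

```text
t 15.1 pos [0.6334 0.1435 0.1958] yaw 41.0 open 0.736 F [ 0.2 -0.5 -1.2] ff 38.9
turn [-0.003 -0.002 -0.   ] then shift cm [-17.75 -40.08  -2.42] | before-turn shift [-17.75 -40.09  -2.34] q1,q6 [ 0.07 -0.65]
cup inner low arc (array([ 0.4476, -0.2538]), np.float64(0.0272), np.float64(0.0013))
```

View pics/w5.png

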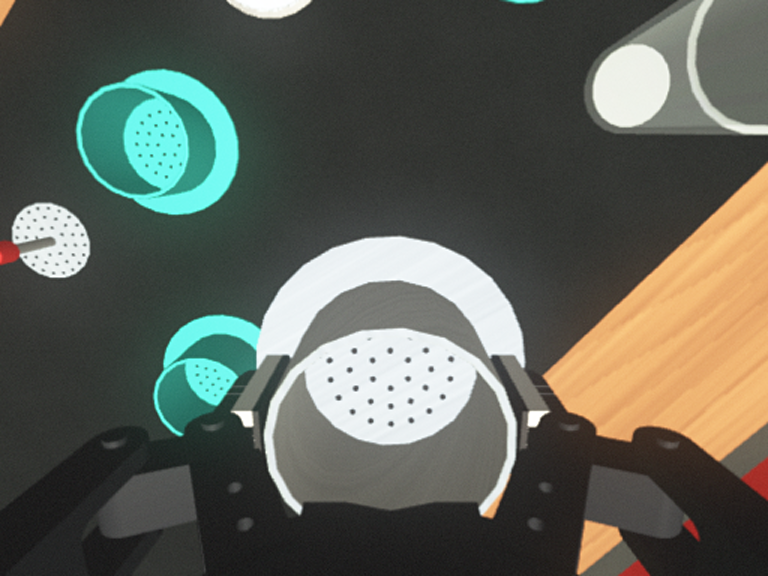

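Emit:
{"fn": "send_rows", "kwargs": {
  "series": [
    [[-1.2, -2.7, 0, 0, 0, 0, -1], [-1.8, -4.1, 0, 0, 0, 0, -1], [-1.9, -4.3, 0, 0, 0, 0, -1], [-1.9, -4.3, 0, 0, 0, 0, -1], [-1.9, -4.3, 0, 0, 0, 0, -1], [-1.9, -4.3, 0, 0, 0, 0, -1], [-1.9, -4.3, 0, 0, 0, 0, -1], [-1.9, -4.3, 0, 0, 0, 0, -1], [-1.9, -4.3, 0, 0, 0, 0, -1], [-1.45, -3.2, 0, 0, 0, 0, -1]]
  ]
}}

```text
time: 16.4
eef_pos: [0.4469, -0.2544, 0.1963]
tcp_rot: [0.415, 0.91, 0.0, -0.002]
contact_force: [0.7, 0.8, -1.8]
opening: 0.737
finger_force: 39.1
```

Emit:
{"fn": "send_rows", "kwargs": {
  "series": [
    [[0, 0, 2, 0, 0, 0, -1], [0, 0, 2.5, 0, 0, 0, -1], [0, 0, 2, 0, 0, 0, -1], [0, 0, 1, 0, 0, 0, -1], [0, 0, 0, 0, 0, 0, -1], [0, 0, 0, 0, 0, 0, -1], [0, 0, 0, 0, 0, 0, -1]]
  ]
}}

```text
time: 17.27
eef_pos: [0.4492, -0.2539, 0.1243]
tcp_rot: [0.414, 0.91, -0.0, 0.001]
contact_force: [0.1, 1.1, -1.7]
opening: 0.738
finger_force: 39.1
```

```bash
python3 - <<'E'
from h import *
c=np.load('w5.npy',allow_pickle=True).item()
o=np.array([.6334,.1435,.1958]); R=np.array([[-.656,.755,0],[.755,.656,0],[0,0,-1]]).T
print('rim front',((onz(c,[[260,220]],.236)-o)@R).round(4),'plate front',((onz(c,[[263,158]],.1958-.0046)-o)@R).round(4))
plan(.4476,-.2536,.1)
for n in ('side','top'):
    c=cam(n); np.save(n+'6.npy',c,allow_pickle=True)
c=np.load('side6.npy',allow_pickle=True).item(); u=proj(c,[[.4476,-.2536,.09]])[0].astype(int); print(u)
save(c,'side6.png',(u[0]-60,u[1]-60,u[0]+60,u[1]+45),6)
E
```

```text
rim front [[ 0.0308 -0.     -0.0402]] plate front [[0.0454 0.0013 0.0046]]
t 17.3 pos [ 0.4492 -0.2539  0.1243] yaw 41.0 open 0.738 F [ 0.1  1.1 -1.7] ff 39.1
turn [ 0.     0.002 -0.   ] then shift cm [ 0.13 -0.1   2.43] | before-turn shift [ 0.13 -0.1   2.43] q1,q6 [-0.71 -1.43]
[306 124]
```

View pics/side6.png

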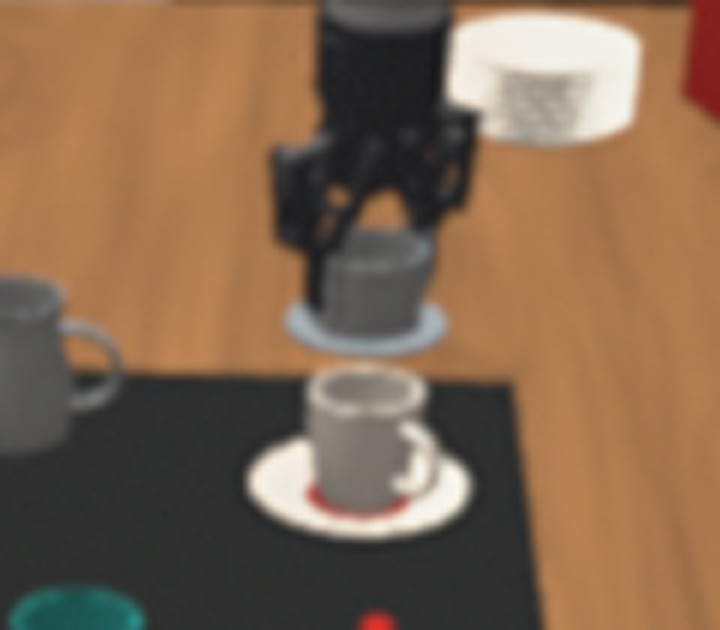

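The chamber hangs level, centred at column 367 over the cup at column 366. Lowering it.

Emit:
{"fn": "send_rows", "kwargs": {
  "series": [
    [[0.2, -0.1, 1, 0, 0, 0, -1], [0, 0, 1.2, 0, 0, 0, -1], [0, 0, 0.8, 0, 0, 0, -1], [0, 0, 0.4, 0, 0, 0, -1], [0, 0, 0, 0, 0, 0, -1], [0, 0, 0, 0, 0, 0, -1]]
  ]
}}

```text
time: 18.12
eef_pos: [0.4468, -0.2528, 0.0896]
tcp_rot: [0.414, 0.91, -0.0, 0.0]
contact_force: [0.6, -0.1, -1.7]
opening: 0.736
finger_force: 39.1
```

Emit:
{"fn": "send_rows", "kwargs": {
  "series": [
    [[0, 0, 0.1, 0, 0, 0, -1], [0, 0, 0.1, 0, 0, 0, -1], [0, 0, 0, 0, 0, 0, -1], [0, 0, 0, 0, 0, 0, -1]]
  ]
}}

```text
time: 18.62
eef_pos: [0.4466, -0.2527, 0.0874]
tcp_rot: [0.415, 0.91, -0.0, 0.0]
contact_force: [0.5, 0.1, -1.4]
opening: 0.738
finger_force: 39.1
```

Emit:
{"fn": "send_rows", "kwargs": {
  "series": [
    [[0, 0, 0.1, 0, 0, 0, -1], [0, 0, 0, 0, 0, 0, -1], [0, 0, 0, 0, 0, 0, -1]]
  ]
}}

```text
time: 19.0
eef_pos: [0.4465, -0.2526, 0.0863]
tcp_rot: [0.415, 0.91, -0.0, -0.0]
contact_force: [0.7, 0.1, -1.7]
opening: 0.736
finger_force: 39.1
```

Emit:
{"fn": "send_rows", "kwargs": {
  "series": [
    [[-0.06, 0, 0.1, 0, 0, 0, -1], [0, 0, 0, 0, 0, 0, -1], [0, 0, 0, 0, 0, 0, -1]]
  ]
}}

```text
time: 19.38
eef_pos: [0.4472, -0.2533, 0.0856]
tcp_rot: [0.415, 0.91, -0.0, 0.0]
contact_force: [-0.8, 1.0, 0.9]
opening: 0.738
finger_force: 39.2
```

Emit:
{"fn": "send_rows", "kwargs": {
  "series": [
    [[0, 0, 0.08, 0, 0, 0, -1], [0, 0, 0, 0, 0, 0, -1], [0, 0, 0, 0, 0, 0, -1]]
  ]
}}

```text
time: 19.75
eef_pos: [0.4473, -0.2534, 0.0856]
tcp_rot: [0.414, 0.91, -0.0, 0.0]
contact_force: [-1.1, 2.0, 4.8]
opening: 0.734
finger_force: 39.7
```

Emit:
{"fn": "send_rows", "kwargs": {
  "series": [
    [[0, 0, 0, 0, 0, 0, 0.6], [0, 0, 0, 0, 0, 0, 0.8], [0, 0, 0, 0, 0, 0, 1], [0, 0, 0, 0, 0, 0, 1], [0, 0, -1, 0, 0, 0, 1], [0, 0, -4, 0, 0, 0, 1], [0, 0, -5, 0, 0, 0, 1], [0, 0, -5, 0, 0, 0, 1], [0, 0, -3, 0, 0, 0, 1]]
  ]
}}

```text
time: 20.88
eef_pos: [0.4477, -0.2537, 0.2688]
tcp_rot: [0.414, 0.91, -0.001, 0.003]
contact_force: [0.5, -0.2, -1.1]
opening: 0.997
finger_force: 0.0
```

Emit:
{"fn": "send_rows", "kwargs": {
  "series": [
    [[0, 0, 0, 0, 0, 0, 1], [0, 0, 0, 0, 0, 0, 1], [0, 0, 0, 0, 0, 0, 1]]
  ]
}}

```text
time: 21.25
eef_pos: [0.4462, -0.2525, 0.2624]
tcp_rot: [0.415, 0.91, 0.001, -0.002]
contact_force: [0.4, -0.3, 0.8]
opening: 0.997
finger_force: 0.0
```

```bash
python3 - <<'E'
from h import *
plan(.444,-.007,.2)
c=cam('wrist'); np.save('w7.npy',c,allow_pickle=True); save(c,'w7.png',s=1.5)
print(proj(c,[[.4476,-.2536,.126],[.4476,-.2536,.081],[.444,-.007,.003]])*1.5)
E
```

```text
t 21.2 pos [ 0.4462 -0.2525  0.2624] yaw 41.0 open 0.997 F [ 0.4 -0.3  0.8] ff 0.0
turn [-0.001 -0.004 -0.   ] then shift cm [18.66 15.94  6.24] | before-turn shift [18.64 15.95  6.3 ] q1,q6 [-0.71 -1.43]
[[391.01466693 279.19872348]
 [390.94509681 263.61148178]
 [600.69648074  -1.98497719]]
```

View pics/w7.png

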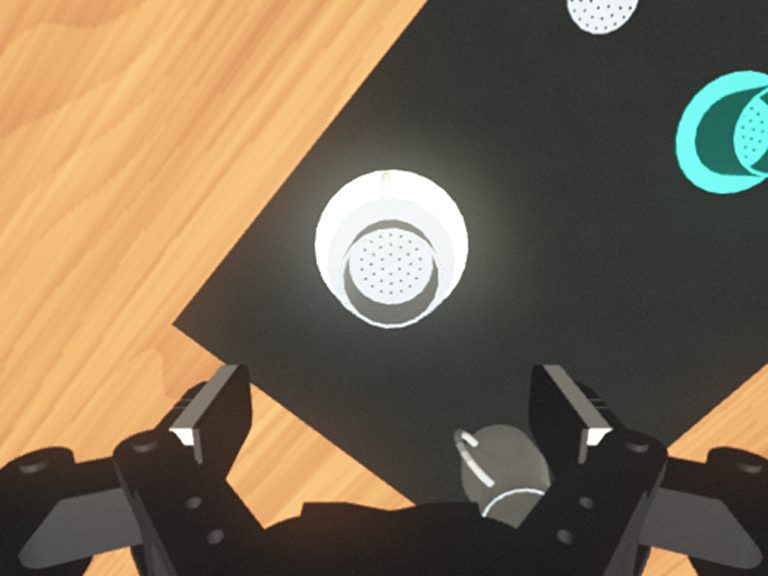

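The chamber sits level on the cup. Its floor centre is at (391,265), predicted at (391,264). Next the press.

Emit:
{"fn": "send_rows", "kwargs": {
  "series": [
    [[3.1, 2.66, 0, 0, 0, 0, -0.2], [3.1, 2.66, 0, 0, 0, 0, -0.2], [3.1, 2.66, 1, 0, 0, 0, -0.2], [3.1, 2.66, 2, 0, 0, 0, -0.2], [3.1, 2.66, 2, 0, 0, 0, -0.2], [3.1, 2.66, 1.2, 0, 0, 0, -0.2], [0, 0, 0, 0, 0, 0, -0.2], [0, 0, 0, 0, 0, 0, -0.2], [0, 0, 0, 0, 0, 0, -0.2], [0, 0, 0, 0, 0, 0, -0.2]]
  ]
}}

```text
time: 22.55
eef_pos: [0.4456, -0.0089, 0.2029]
tcp_rot: [0.415, 0.91, 0.0, 0.0]
contact_force: [-0.6, -0.3, -0.5]
opening: 0.398
finger_force: 0.0
```

```bash
python3 - <<'E'
from h import *
c=cam('wrist'); np.save('w8.npy',c,allow_pickle=True); save(c,'w8.png',s=1.5); h=hsv(c)
red=(h[...,1]>130)&((h[...,0]<8)|(h[...,0]>172))
n,l,st,ce=cv2.connectedComponentsWithStats(win(red,150,60,400,330).astype(np.uint8)); print(st[1:],ce[1:])
u=proj(c,[[.444,-.007,.005]])[0]; print(u)
x,y=u.astype(int)
m=(h[...,2]>130)&(h[...,1]<70); m=win(m,x-60,max(y-60,0),x+60,y+60)
print('disc',circ_fit(c,m,.008))
k=1+st[1:,4].argmax(); km=l==k
print('knob',circ_fit(c,km,.061),circ_fit(c,km,.055)); r=circ_fit(c,km,.055)[0]
plan(r[0],r[1],.05)
t=np.load('top0.npy',allow_pickle=True).item(); print('turq',onz(t,[[250,242]],.01))
E
```

```text
[[253 168  14  16 161]] [[259.09937888 175.65217391]]
[260.23105263 168.04353395]
disc (array([ 0.4416, -0.0059]), np.float64(0.0269), np.float64(0.0003))
knob (array([ 0.4409, -0.0045]), np.float64(0.0068), np.float64(0.0005)) (array([ 0.4417, -0.0055]), np.float64(0.007), np.float64(0.0005))
t 22.6 pos [ 0.4455 -0.0088  0.2028] yaw 40.9 open 0.404 F [-1.   0.1 -0.9] ff 0.0
turn [ 0.     0.001 -0.   ] then shift cm [ 0.5  -0.07 15.28] | before-turn shift [ 0.51 -0.08 15.28] q1,q6 [-0.25 -0.96]
turq [[0.46983735 0.10275523 0.01      ]]
```

View pics/w8.png

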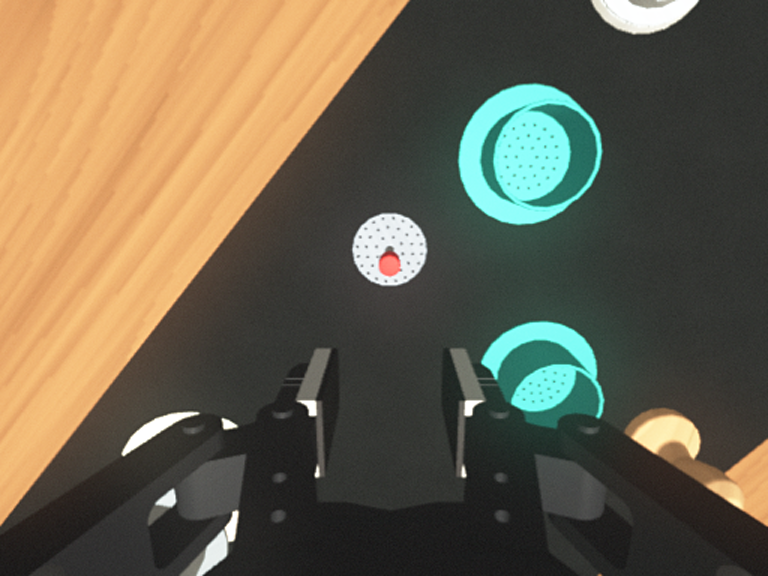

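The press is upright, with its disc at (390,250) and its knob at (389,263). Gripping the top of the knob.

Emit:
{"fn": "send_rows", "kwargs": {
  "series": [
    [[0.5, -0.07, 3, 0, 0, 0, -0.2], [0, 0, 4, 0, 0, 0, -0.2], [0, 0, 4, 0, 0, 0, -0.2], [0, 0, 2.5, 0, 0, 0, -0.2], [0, 0, 1.3, 0, 0, 0, -0.2], [0, 0, 0.4, 0, 0, 0, -0.2], [0, 0, 0, 0, 0, 0, -0.2], [0, 0, 0, 0, 0, 0, -0.2], [0, 0, 0, 0, 0, 0, -0.2]]
  ]
}}

```text
time: 23.72
eef_pos: [0.4421, -0.0048, 0.0514]
tcp_rot: [0.414, 0.91, 0.0, 0.001]
contact_force: [-0.3, -0.6, -0.4]
opening: 0.401
finger_force: 0.0
```

```bash
python3 - <<'E'
from h import *
plan(.4417,-.0058,.0505)
c=cam('wrist'); save(c,'w9.png',(100,150,420,384),2)
E
```

```text
t 23.7 pos [ 0.4421 -0.0048  0.0514] yaw 41.0 open 0.401 F [-0.3 -0.6 -0.4] ff 0.0
turn [ 0.001  0.001 -0.   ] then shift cm [-0.05 -0.09  0.09] | before-turn shift [-0.05 -0.09  0.09] q1,q6 [-0.24 -0.96]
```

View pics/w9.png

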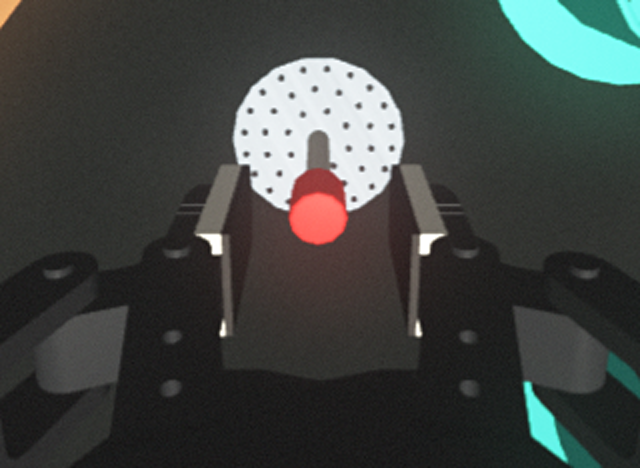

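The knob at (318,218) lies between the pads, near their midline at 320. Closing gently.

Emit:
{"fn": "send_rows", "kwargs": {
  "series": [
    [[-0.05, -0.05, 0.05, 0, 0, 0, -0.4], [0, 0, 0, 0, 0, 0, -0.5], [0, 0, 0, 0, 0, 0, -0.6], [0, 0, 0, 0, 0, 0, -0.7], [0, 0, 0, 0, 0, 0, -0.8], [0, 0, 0, 0, 0, 0, -1], [0, 0, 0, 0, 0, 0, -1], [0, 0, 0, 0, 0, 0, -1]]
  ],
  "force": 25
}}

```text
time: 24.78
eef_pos: [0.4415, -0.0054, 0.0501]
tcp_rot: [0.415, 0.91, 0.0, 0.0]
contact_force: [-0.4, 1.3, -0.6]
opening: 0.143
finger_force: 24.4
```

Emit:
{"fn": "send_rows", "kwargs": {
  "series": [
    [[0, 0, -0.3, 0, 0, 0, -1], [0, 0, -1, 0, 0, 0, -1], [0, 0, -3, 0, 0, 0, -1], [0, 0, -4, 0, 0, 0, -1], [0, 0, -4, 0, 0, 0, -1], [0, 0, -2, 0, 0, 0, -1], [0, 0, -0.7, 0, 0, 0, -1], [0, 0, 0, 0, 0, 0, -1], [0, 0, 0, 0, 0, 0, -1]]
  ]
}}

```text
time: 25.9
eef_pos: [0.4406, -0.0052, 0.1986]
tcp_rot: [0.415, 0.91, -0.0, -0.001]
contact_force: [-0.1, -0.7, -0.9]
opening: 0.142
finger_force: 24.5
```

```bash
python3 - <<'E'
from h import *
plan(.4474,-.2535,.2)
c=cam('wrist'); np.save('w10.npy',c,allow_pickle=True); save(c,'w10.png',s=1.5)
E
```

```text
t 25.9 pos [ 0.4406 -0.0052  0.1986] yaw 41.0 open 0.142 F [-0.1 -0.7 -0.9] ff 24.5
turn [-0.002 -0.002 -0.   ] then shift cm [-19.18 -15.78  -0.14] | before-turn shift [-19.18 -15.78  -0.15] q1,q6 [-0.24 -0.96]
```

View pics/w10.png

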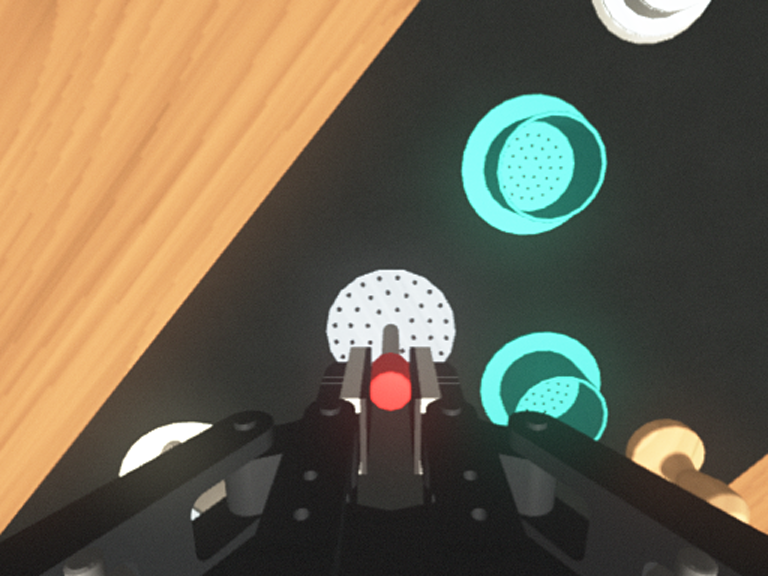

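The press is held upright (disc at (391,325), knob at (390,380)). I'll measure the disc's offset in the hand and the chamber's centre.

```bash
python3 - <<'E'
from h import *
c=np.load('w10.npy',allow_pickle=True).item(); h=hsv(c)
m=(h[...,2]>130)&(h[...,1]<70); m=win(m,205,170,315,236)
k=max(cv2.findContours(m.astype(np.uint8),0,1)[0],key=cv2.contourArea); k=cv2.convexHull(k).reshape(-1,2)
k=k[k[:,1]<230]
P=onz(c,k,.1986-.0421-.0005)[:,:2]
A=np.c_[2*P,np.ones(len(P))]; s=np.linalg.lstsq(A,(P**2).sum(1),rcond=None)[0]
print('disc rel tcp world',s[:2]-[.4406,-.0052],'r',np.sqrt(s[2]+(s[:2]**2).sum()))
c=np.load('w7.npy',allow_pickle=True).item(); g=c['img'].min(2).astype(int)
print(g[135:222:3,260]); print(g[177,215:306:3])
for th in (150,170,190):
    n,l,st,ce=cv2.connectedComponentsWithStats(cv2.morphologyEx((g>th).astype(np.uint8),cv2.MORPH_CLOSE,np.ones((3,3)))); i=l[177,260]; print(th,st[i],circ_fit(c,l==i,.081))
    n,l,st,ce=cv2.connectedComponentsWithStats((win(g<th,225,140,295,222)).astype(np.uint8)); i=1+st[1:,4].argmax(); print('  dark',st[i],circ_fit(c,l==i,.126))
    n,l,st,ce=cv2.connectedComponentsWithStats((win(g>th,200,105,320,222)).astype(np.uint8)); i=1+st[1:,4].argmax()
    k=max(cv2.findContours((l==i).astype(np.uint8),0,1)[0],key=cv2.contourArea).reshape(-1,2); k=k[k[:,1]>210]
    P=onz(c,k,.126)[:,:2]; d=P-[.4474,-.2535]; print('  rim low arc radius about guess',np.hypot(*d.T).mean().round(4),np.hypot(*d.T).std().round(4))
E
```

```text
disc rel tcp world [ 0.0002839  -0.00072005] r 0.027193553822662073
[244 245 245 245 143 139 246 160 244 191 241 232 241 240 242 244 210 241
 171 242 161 236 241 115 112 111 108 206  79]
[255 249 246 241 240 204 229 243 241 243 240 238 240 242 239 242 244 242
 242 242 241 245 242 243 245 142 243 240 239 244 255]
150 [ 210  113  102  106 7255] (array([ 0.4405, -0.2457]), np.float64(0.0538), np.float64(0.0007))
  dark [230 174  62  42 879] (array([ 0.4497, -0.2561]), np.float64(0.0264), np.float64(0.0027))
  rim low arc radius about guess 0.0312 0.0003
170 [ 210  113  102  106 7151] (array([ 0.4405, -0.2456]), np.float64(0.0537), np.float64(0.0007))
  dark [229 174  63  42 918] (array([ 0.4495, -0.2564]), np.float64(0.0265), np.float64(0.0028))
  rim low arc radius about guess 0.0312 0.0004
190 [ 210  113  102  106 7021] (array([ 0.4405, -0.2457]), np.float64(0.0536), np.float64(0.0007))
  dark [229 173  63  44 970] (array([ 0.4492, -0.2561]), np.float64(0.0271), np.float64(0.0025))
  rim low arc radius about guess 0.031 0.0003
```

```bash
python3 - <<'E'
from h import *
c=np.load('w7.npy',allow_pickle=True).item(); g=c['img'].min(2).astype(int)
s=np.array([.4462,-.2525,.2624]); R=np.array([[-.656,.755,0],[.755,.656,0],[0,0,-1]]).T
def x(u,v,z): return ((onz(c,[[u,v]],z)-s)@R)[0][:2].round(4)
print(g[143:156,260],g[200:220,260],g[185,222:236],g[185,284:298])
print('guess',((np.array([.4474,-.2535,.126])-s)@R).round(4))
print('rim inner near',x(260,151.5,.126),'far',x(260,214.5,.126),'floor far (r29.5)',x(260,202.5,.081),'rim outer far (r32)',x(260,217.8,.126))
E
```

```text
[244 245 246 199 143 141 140 139 144 217 246 249 226] [238 241 204 123 115 116 114 112 109 112 111 110 111 108 108 119 206 244
 173  79] [241 241 240 240 235 237 229 176 145 142 139 141 186 235] [239 242 194 126 120 122 120 133 222 240 233 236 240 240]
guess [-0.0015  0.0003  0.1364]
rim inner near [ 0.0303 -0.0003] far [-0.0295 -0.0003] floor far (r29.5) [-0.0315 -0.0004] rim outer far (r32) [-0.0328 -0.0003]
```

Emit:
{"fn": "send_rows", "kwargs": {
  "series": [
    [[-2, -1.6, 0, 0, 0, 0, -1], [-3, -2.5, 0, 0, 0, 0, -1], [-3, -2.5, 0, 0, 0, 0, -1], [-3, -2.5, 0, 0, 0, 0, -1], [-3, -2.5, 0, 0, 0, 0, -1], [-2.6, -2.1, 0, 0, 0, 0, -1], [-1.6, -1.3, 0, 0, 0, 0, -1], [-0.9, -0.77, 0, 0, 0, 0, -1], [0, 0, 0, 0, 0, 0, -1], [0, 0, 0, 0, 0, 0, -1]]
  ]
}}

```text
time: 27.2
eef_pos: [0.4478, -0.2521, 0.1998]
tcp_rot: [0.414, 0.91, 0.0, -0.0]
contact_force: [0.8, 1.5, -0.9]
opening: 0.143
finger_force: 24.5
```

Emit:
{"fn": "send_rows", "kwargs": {
  "series": [
    [[0, 0, 1.2, 0, 0, 0, -1], [0, 0, 0.8, 0, 0, 0, -1], [0, 0, 0, 0, 0, 0, -1], [0, 0, 0, 0, 0, 0, -1], [0, 0, 0, 0, 0, 0, -1], [0, 0, 0, 0, 0, 0, -1]]
  ]
}}

```text
time: 27.95
eef_pos: [0.448, -0.2532, 0.1804]
tcp_rot: [0.415, 0.91, -0.0, 0.0]
contact_force: [-0.0, 0.4, -0.0]
opening: 0.143
finger_force: 24.5
```

```bash
python3 - <<'E'
from h import *
plan(.4468,-.2528,.178)
c=cam('wrist'); np.save('w11.npy',c,allow_pickle=True); save(c,'w11.png',(100,100,420,340),2.4)
E
```

```text
t 27.9 pos [ 0.448  -0.2532  0.1804] yaw 41.0 open 0.143 F [-0.   0.4 -0. ] ff 24.5
turn [ 0.     0.001 -0.   ] then shift cm [ 0.11 -0.06  0.24] | before-turn shift [ 0.11 -0.06  0.24] q1,q6 [-0.71 -1.43]
```

View pics/w11.png

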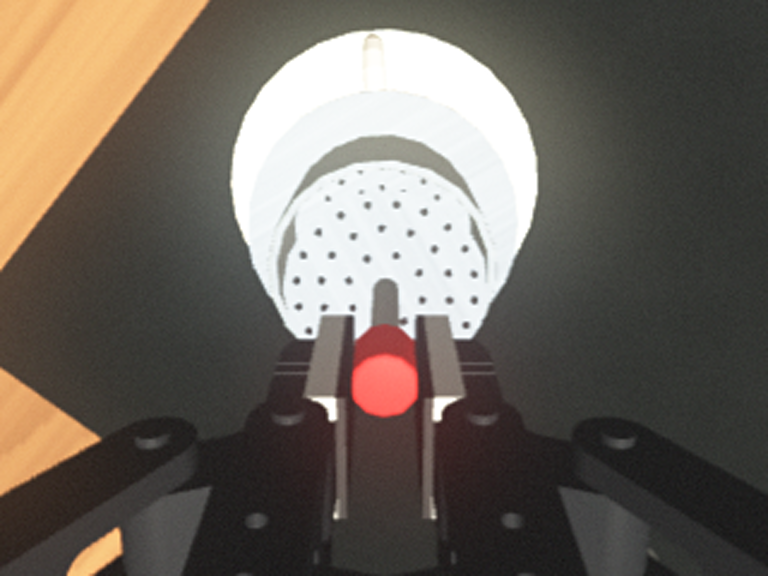

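The press hangs centred left to right over the chamber (disc mid about 386, rim mid about 385). I'll compute the fore-aft centre from the plate's edge at row 92 and the rim's near edge at row 160.

```bash
python3 - <<'E'
from h import *
c=np.load('w11.npy',allow_pickle=True).item(); g=c['img'].min(2).astype(int)
print(g[134:145,268],g[150:175,260])
print('row 200',g[200,205:225],g[200,295:315])
s=np.array([.448,-.2532,.1804]); R=np.array([[-.656,.755,0],[.755,.656,0],[0,0,-1]]).T
def x(u,v,z): return ((onz(c,[[u,v]],z)-s)@R)[0][:2].round(4)
for v in (137.5,138.5): print('plate near (46)',x(260,v,.081))
for v in (166,168): print('rim near outer(32)',x(260,v,.126))
for v in (155,157): print('pot base (32)',x(260,v,.081))
E
```

```text
[255 255 255 255 238 243 244 245 245 246 245] [245 245 245 244 247 249 189 146 143 144 137 144 145 142 142 137 149 238
 246 244 234 243 245 243 242]
row 200 [239 237 238 239 240 241 241 240 229 232 240 239 199 148 144 144 141 150
 207 239] [243 243 227 163 124 128 198 238 241 234 232 238 240 239 239 237 238 238
 237 241]
plate near (46) [ 0.0457 -0.0002]
plate near (46) [ 0.045  -0.0002]
rim near outer(32) [ 0.0321 -0.0002]
rim near outer(32) [ 0.0308 -0.0002]
pot base (32) [ 0.0322 -0.0002]
pot base (32) [ 0.0307 -0.0002]
```

Emit:
{"fn": "send_rows", "kwargs": {
  "series": [
    [[0.05, -0.05, 0.3, 0, 0, 0, -1], [0, 0, 0.4, 0, 0, 0, -1], [0, 0, 0.4, 0, 0, 0, -1], [0, 0, 0.4, 0, 0, 0, -1], [0, 0, 0, 0, 0, 0, -1], [0, 0, 0, 0, 0, 0, -1]]
  ]
}}

```text
time: 28.75
eef_pos: [0.4472, -0.253, 0.1651]
tcp_rot: [0.415, 0.91, -0.0, 0.0]
contact_force: [-0.1, -0.3, -0.6]
opening: 0.148
finger_force: 24.5
```

Emit:
{"fn": "send_rows", "kwargs": {
  "series": [
    [[0, 0, 0.5, 0, 0, 0, -1], [0, 0, 0.6, 0, 0, 0, -1], [0, 0, 0.6, 0, 0, 0, -1], [0, 0, 0.6, 0, 0, 0, -1], [0, 0, 0.5, 0, 0, 0, -1], [0, 0, 0.3, 0, 0, 0, -1], [0, 0, 0.1, 0, 0, 0, -1], [0, 0, 0, 0, 0, 0, -1], [0, 0, 0, 0, 0, 0, -1]]
  ]
}}

```text
time: 29.88
eef_pos: [0.4472, -0.2531, 0.1333]
tcp_rot: [0.415, 0.91, -0.0, 0.0]
contact_force: [0.6, 0.5, -0.7]
opening: 0.144
finger_force: 24.5
```

Emit:
{"fn": "send_rows", "kwargs": {
  "series": [
    [[0, 0, 0.15, 0, 0, 0, -1], [0, 0, 0.1, 0, 0, 0, -1], [0, 0, 0, 0, 0, 0, -1], [0, 0, 0, 0, 0, 0, -1]]
  ]
}}

```text
time: 30.38
eef_pos: [0.4471, -0.253, 0.1305]
tcp_rot: [0.415, 0.91, 0.0, 0.0]
contact_force: [-0.7, -0.5, -0.6]
opening: 0.145
finger_force: 24.5
```

Emit:
{"fn": "send_rows", "kwargs": {
  "series": [
    [[0, 0, 0.1, 0, 0, 0, -1], [0, 0, 0.07, 0, 0, 0, -1], [0, 0, 0, 0, 0, 0, -1], [0, 0, 0, 0, 0, 0, -1]]
  ]
}}

```text
time: 30.88
eef_pos: [0.4471, -0.253, 0.1288]
tcp_rot: [0.415, 0.91, -0.0, 0.0]
contact_force: [-0.1, 0.6, -0.8]
opening: 0.145
finger_force: 24.5
```

Emit:
{"fn": "send_rows", "kwargs": {
  "series": [
    [[0, 0, 0.08, 0, 0, 0, -1], [0, 0, 0, 0, 0, 0, -1], [0, 0, 0, 0, 0, 0, -1]]
  ]
}}

```text
time: 31.25
eef_pos: [0.4472, -0.253, 0.1281]
tcp_rot: [0.415, 0.91, 0.0, 0.0]
contact_force: [-1.0, 0.0, 0.4]
opening: 0.145
finger_force: 24.6
```

Emit:
{"fn": "send_rows", "kwargs": {
  "series": [
    [[0, 0, 0.05, 0, 0, 0, -1], [0, 0, 0, 0, 0, 0, -1], [0, 0, 0, 0, 0, 0, -1]]
  ]
}}

```text
time: 31.62
eef_pos: [0.4474, -0.2531, 0.1281]
tcp_rot: [0.414, 0.91, -0.0, 0.0]
contact_force: [0.2, 0.7, 3.5]
opening: 0.144
finger_force: 24.8
```

Emit:
{"fn": "send_rows", "kwargs": {
  "series": [
    [[0, 0, 0, 0, 0, 0, -0.6], [0, 0, 0, 0, 0, 0, -0.4], [0, 0, 0, 0, 0, 0, -0.2], [0, 0, 0, 0, 0, 0, -0.2], [0, 0, -1, 0, 0, 0, -0.2], [0, 0, -3, 0, 0, 0, -0.2], [0, 0, -4, 0, 0, 0, -0.2]]
  ]
}}

```text
time: 32.5
eef_pos: [0.4466, -0.2525, 0.208]
tcp_rot: [0.415, 0.91, 0.0, -0.001]
contact_force: [0.3, -0.2, -0.1]
opening: 0.397
finger_force: 0.0
```

Emit:
{"fn": "send_rows", "kwargs": {
  "series": [
    [[3.7, 3.23, 0, 0, 0, 0, -0.2], [3.7, 3.23, 0, 0, 0, 0, -0.2], [3.7, 3.23, 0, 0, 0, 0, -0.2], [3.7, 3.23, 0, 0, 0, 0, -0.2], [3.7, 3.23, 0, 0, 0, 0, -0.2], [3.7, 3.23, 0, 0, 0, 0, -0.2], [3.7, 3.23, 0, 0, 0, 0, -0.2], [3.7, 3.23, 0, 0, 0, 0, -0.2], [3.7, 3.23, 0, 0, 0, 0, -0.2], [3.7, 3.23, 0, 0, 0, 0, -0.2]]
  ]
}}

```text
time: 33.75
eef_pos: [0.448, 0.2399, 0.2086]
tcp_rot: [0.414, 0.91, 0.0, 0.001]
contact_force: [0.2, 0.3, 0.4]
opening: 0.4
finger_force: 0.0
```

Emit:
{"fn": "send_rows", "kwargs": {
  "series": [
    [[0, 0, 0, 0, 0, 0, -0.2], [0, 0, 0, 0, 0, 0, -0.2], [0, 0, 0, 0, 0, 0, -0.2], [0, 0, 0, 0, 0, 0, -0.2]]
  ]
}}

```text
time: 34.25
eef_pos: [0.4482, 0.2372, 0.2076]
tcp_rot: [0.415, 0.91, 0.0, 0.0]
contact_force: [0.0, -0.5, 1.0]
opening: 0.401
finger_force: 0.0
```

```bash
python3 - <<'E'
from h import *
plan(.447,.239,.03)
c=cam('wrist'); np.save('w12.npy',c,allow_pickle=True); h=hsv(c)
u=proj(c,[[.447,.239,.006]])[0]; print(u); x,y=u.astype(int)
m=(h[...,2]>110)&(h[...,1]<80); m=win(m,max(x-75,0),max(y-75,0),x+75,y+75)
print('skirt',circ_fit(c,m,.003),circ_fit(c,m,.006))
d=win((h[...,2]<110)&(h[...,1]>60),x-25,y-25,x+25,y+35)
n,l,st,ce=cv2.connectedComponentsWithStats(d.astype(np.uint8)); print(st[1:].tolist(),ce[1:].round(1).tolist())
i=1+st[1:,4].argmax(); print('knob',[circ_fit(c,l==i,z) for z in(.048,.041)])
E
```

```text
t 34.2 pos [0.4482 0.2372 0.2076] yaw 40.9 open 0.401 F [ 0.  -0.5  1. ] ff 0.0
turn [ 0.  0. -0.] then shift cm [ 0.21  0.03 17.76] | before-turn shift [ 0.21  0.03 17.76] q1,q6 [ 0.29 -0.43]
[260.47774476 167.82125874]
skirt (array([0.4459, 0.2405]), np.float64(0.0411), np.float64(0.0003)) (array([0.4455, 0.2409]), np.float64(0.0408), np.float64(0.0003))
[] []Traceback (most recent call last):
  File "<stdin>", line 9, in <module>
ValueError: attempt to get argmax of an empty sequence
```

```bash
python3 - <<'E'
from h import *
c=np.load('w12.npy',allow_pickle=True).item(); h=hsv(c)
u=proj(c,[[.4458,.2406,.041]])[0]; x,y=u.round().astype(int); print(u)
print(h[y-20:y+24:4,x].tolist())
d=win(h[...,1]>90,x-28,y-28,x+28,y+35)
n,l,st,ce=cv2.connectedComponentsWithStats(d.astype(np.uint8)); print(st[1:].tolist(),ce[1:].round(1).tolist())
if n>1:
    i=1+st[1:,4].argmax(); print('knob',[circ_fit(c,l==i,z) for z in(.048,.041)])
plan(.4458,.2406,.034)
E
```

```text
[260.65341964 172.54709397]
[[90, 1, 255], [90, 1, 255], [0, 0, 255], [10, 58, 158], [9, 64, 174], [9, 65, 169], [9, 69, 174], [9, 71, 170], [90, 1, 255], [90, 1, 255], [90, 1, 255]]
[] []
t 34.3 pos [0.4482 0.2373 0.2076] yaw 40.9 open 0.399 F [-0.2 -0.3  0. ] ff 0.0
turn [ 0.  0. -0.] then shift cm [ 0.4   0.04 17.36] | before-turn shift [ 0.4   0.03 17.36] q1,q6 [ 0.29 -0.43]
```

The lid's skirt fits at (0.4458, 0.2406), with the knob where predicted. Gripping the knob.

Emit:
{"fn": "send_rows", "kwargs": {
  "series": [
    [[0.4, 0.04, 3, 0, 0, 0, -0.2], [0, 0, 4, 0, 0, 0, -0.2], [0, 0, 4, 0, 0, 0, -0.2], [0, 0, 3, 0, 0, 0, -0.2], [0, 0, 2, 0, 0, 0, -0.2], [0, 0, 1, 0, 0, 0, -0.2], [0, 0, 0.3, 0, 0, 0, -0.2], [0, 0, 0, 0, 0, 0, -0.2], [0, 0, 0, 0, 0, 0, -0.2], [0, 0, 0, 0, 0, 0, -0.2]]
  ]
}}

```text
time: 35.55
eef_pos: [0.4461, 0.2417, 0.0352]
tcp_rot: [0.414, 0.91, 0.0, 0.001]
contact_force: [-0.1, 0.0, -0.5]
opening: 0.4
finger_force: 0.0
```

```bash
python3 - <<'E'
from h import *
plan(.4458,.2406,.034)
c=cam('wrist'); h=hsv(c); 
o=proj(c,[[.4458,.2406,.048]])[0]; print('knob top expect',o); x,y=o.round().astype(int)
d=win((h[...,1]>45)&(h[...,0]<20)&(h[...,2]>60),x-45,y-45,x+45,y+30)
n,l,st,ce=cv2.connectedComponentsWithStats(d.astype(np.uint8)); i=1+st[1:,4].argmax(); print(st[i],ce[i])
E
```

```text
t 35.5 pos [0.4461 0.2417 0.0352] yaw 41.0 open 0.400 F [-0.1  0.  -0.5] ff 0.0
turn [ 0.001  0.001 -0.   ] then shift cm [-0.06 -0.09  0.12] | before-turn shift [-0.06 -0.09  0.12] q1,q6 [ 0.3  -0.42]
knob top expect [258.40869139 263.05456191]
[ 239  244   40   35 1078] [258.57328386 260.65862709]
```

Emit:
{"fn": "send_rows", "kwargs": {
  "series": [
    [[-0.06, -0.06, 0.05, 0, 0, 0, -0.3], [0, 0, 0, 0, 0, 0, -0.4], [0, 0, 0, 0, 0, 0, -0.5], [0, 0, 0, 0, 0, 0, -0.6], [0, 0, 0, 0, 0, 0, -1], [0, 0, 0, 0, 0, 0, -1], [0, 0, 0, 0, 0, 0, -1]]
  ],
  "force": 30
}}

```text
time: 36.48
eef_pos: [0.4456, 0.2406, 0.0341]
tcp_rot: [0.415, 0.91, 0.0, 0.0]
contact_force: [-0.4, -0.1, 2.5]
opening: 0.217
finger_force: 29.4
```

Emit:
{"fn": "send_rows", "kwargs": {
  "series": [
    [[0, 0, -0.3, 0, 0, 0, -1], [0, 0, -1, 0, 0, 0, -1], [0, 0, -3, 0, 0, 0, -1], [0, 0, -5, 0, 0, 0, -1], [0, 0, -5, 0, 0, 0, -1], [0, 0, -4, 0, 0, 0, -1], [0, 0, -1.2, 0, 0, 0, -1], [0, 0, 0, 0, 0, 0, -1], [0, 0, 0, 0, 0, 0, -1], [0, 0, 0, 0, 0, 0, -1]]
  ]
}}

```text
time: 37.72
eef_pos: [0.4446, 0.2403, 0.2268]
tcp_rot: [0.415, 0.91, -0.001, -0.002]
contact_force: [0.4, 0.6, -0.8]
opening: 0.215
finger_force: 29.4
```

```bash
python3 - <<'E'
from h import *
s=ctrl.get_state(); plan(.4470,-.2535,.23)
c=cam('wrist'); np.save('w13.npy',c,allow_pickle=True); h=hsv(c); p=s['eef_pos']; R=Ro.from_quat(s['tcp_rot']).as_matrix()
zs=p[2]-.0345+.003; u=proj(c,[p+[0,0,zs-p[2]]])[0]; print('skirt centre px',u)
m=(h[...,2]>110)&(h[...,1]<40); x,y=u.astype(int); m=win(m,x-110,y-110,x+110,y+10)
k=max(cv2.findContours(m.astype(np.uint8),0,1)[0],key=cv2.contourArea); k=cv2.convexHull(k).reshape(-1,2); k=k[k[:,1]<y-2]
print(k.min(0),k.max(0),len(k))
for z in (zs,zs+.003):
    P=onz(c,k,z)[:,:2]; A=np.c_[2*P,np.ones(len(P))]; q=np.linalg.lstsq(A,(P**2).sum(1),rcond=None)[0]; d=np.r_[q[:2]-p[:2],0]
    print('lid rel tcp',d[:2].round(4),'tool',(d@R)[:2].round(4),'r',np.sqrt(q[2]+(q[:2]**2).sum()).round(4))
E
```

```text
t 37.7 pos [0.4446 0.2403 0.2268] yaw 41.0 open 0.215 F [ 0.4  0.6 -0.8] ff 29.4
turn [-0.004 -0.002 -0.   ] then shift cm [-37.42 -32.23  -0.32] | before-turn shift [-37.42 -32.23  -0.27] q1,q6 [ 0.29 -0.42]
skirt centre px [260.5084516  226.18376773]
[192 160] [328 216] 19
lid rel tcp [ 0.0001 -0.0005] tool [-0.0004 -0.0003] r 0.041
lid rel tcp [-0.0007  0.0004] tool [ 0.0008 -0.0003] r 0.0403
```

Emit:
{"fn": "send_rows", "kwargs": {
  "series": [
    [[-2.5, -2.15, 0, 0, 0, 0, -1], [-3.5, -3, 0, 0, 0, 0, -1], [-3.5, -3, 0, 0, 0, 0, -1], [-3.5, -3, 0, 0, 0, 0, -1], [-3.5, -3, 0, 0, 0, 0, -1], [-3.5, -3, 0, 0, 0, 0, -1], [-3.5, -3, 0, 0, 0, 0, -1], [-3.5, -3, 0, 0, 0, 0, -1], [-3.5, -3, 0, 0, 0, 0, -1], [-3.5, -3, 0, 0, 0, 0, -1]]
  ]
}}

```text
time: 39.02
eef_pos: [0.4484, -0.2086, 0.2282]
tcp_rot: [0.415, 0.91, 0.0, -0.001]
contact_force: [0.4, -0.1, 0.1]
opening: 0.217
finger_force: 29.5
```

Emit:
{"fn": "send_rows", "kwargs": {
  "series": [
    [[-2.5, -2.15, 0, 0, 0, 0, -1], [-0.97, -0.88, 0, 0, 0, 0, -1], [0, 0, 1.5, 0, 0, 0, -1], [0, 0, 1.5, 0, 0, 0, -1], [0, 0, 0.5, 0, 0, 0, -1], [0, 0, 0, 0, 0, 0, -1], [0, 0, 0, 0, 0, 0, -1], [0, 0, 0, 0, 0, 0, -1], [0, 0, 0, 0, 0, 0, -1]]
  ]
}}

```text
time: 40.15
eef_pos: [0.4489, -0.2534, 0.1945]
tcp_rot: [0.415, 0.91, -0.0, 0.0]
contact_force: [0.5, 0.1, -0.7]
opening: 0.213
finger_force: 29.5
```

```bash
python3 - <<'E'
from h import *
s=ctrl.get_state(); plan(.4474,-.2535,.1511)
c=cam('wrist'); p=s['eef_pos']; R=Ro.from_quat(s['tcp_rot']).as_matrix(); g=c['img'].min(2).astype(int); np.save('w14.npy',c,allow_pickle=True)
X=lambda a,b,z:p+R@np.array([a,b,0])+[0,0,z-p[2]]
for n,a,z in (('lid near',.041,p[2]-.0311),('plate near',.046,.081),('saucer near',.064,.017)): print(n,proj(c,[X(a,0,z)])[0].round(1))
print(g[90:215:2,262].tolist())
E
```

```text
t 40.1 pos [ 0.4489 -0.2534  0.1945] yaw 41.0 open 0.213 F [ 0.5  0.1 -0.7] ff 29.5
turn [ 0.     0.001 -0.   ] then shift cm [ 0.09 -0.12  4.34] | before-turn shift [ 0.1  -0.12  4.34] q1,q6 [-0.71 -1.43]
lid near [260.2 158.1]
plate near [260.2 135.3]
saucer near [260.2 111. ]
[46, 48, 47, 49, 53, 52, 51, 58, 57, 59, 67, 255, 249, 250, 250, 249, 249, 249, 249, 249, 249, 248, 228, 202, 201, 203, 203, 205, 204, 204, 212, 149, 95, 100, 99, 156, 163, 163, 190, 241, 239, 239, 239, 239, 241, 240, 241, 140, 120, 122, 120, 182, 241, 239, 238, 239, 237, 239, 238, 239, 239, 239, 238]
```

Emit:
{"fn": "send_rows", "kwargs": {
  "series": [
    [[0.1, -0.12, 0.7, 0, 0, 0, -1], [0, 0, 1, 0, 0, 0, -1], [0, 0, 0.8, 0, 0, 0, -1], [0, 0, 0.6, 0, 0, 0, -1], [0, 0, 0.3, 0, 0, 0, -1], [0, 0, 0.2, 0, 0, 0, -1], [0, 0, 0, 0, 0, 0, -1], [0, 0, 0, 0, 0, 0, -1], [0, 0, 0, 0, 0, 0, -1]]
  ]
}}

```text
time: 41.32
eef_pos: [0.4473, -0.2534, 0.1583]
tcp_rot: [0.415, 0.91, -0.0, 0.0]
contact_force: [-0.1, -0.3, -0.6]
opening: 0.217
finger_force: 29.5
```

Emit:
{"fn": "send_rows", "kwargs": {
  "series": [
    [[0, 0, 0.2, 0, 0, 0, -1], [0, 0, 0.1, 0, 0, 0, -1], [0, 0, 0, 0, 0, 0, -1], [0, 0, 0, 0, 0, 0, -1]]
  ]
}}

```text
time: 41.82
eef_pos: [0.4471, -0.2533, 0.155]
tcp_rot: [0.415, 0.91, -0.0, -0.0]
contact_force: [0.5, 0.1, -0.7]
opening: 0.217
finger_force: 29.5
```

Emit:
{"fn": "send_rows", "kwargs": {
  "series": [
    [[-0.02, 0, 0.1, 0, 0, 0, -1], [0, 0, 0.1, 0, 0, 0, -1], [0, 0, 0, 0, 0, 0, -1], [0, 0, 0, 0, 0, 0, -1]]
  ]
}}

```text
time: 42.32
eef_pos: [0.4473, -0.2535, 0.153]
tcp_rot: [0.415, 0.91, 0.0, -0.0]
contact_force: [0.6, 0.4, -1.6]
opening: 0.218
finger_force: 29.5
```

Emit:
{"fn": "send_rows", "kwargs": {
  "series": [
    [[0, 0, 0.1, 0, 0, 0, -1], [0, 0, 0, 0, 0, 0, -1], [0, 0, 0, 0, 0, 0, -1]]
  ]
}}

```text
time: 42.7
eef_pos: [0.4473, -0.2535, 0.152]
tcp_rot: [0.414, 0.91, -0.0, -0.0]
contact_force: [-0.1, 0.4, -1.4]
opening: 0.214
finger_force: 29.5
```

Emit:
{"fn": "send_rows", "kwargs": {
  "series": [
    [[0, 0, 0.07, 0, 0, 0, -1], [0, 0, 0, 0, 0, 0, -1], [0, 0, 0, 0, 0, 0, -1]]
  ]
}}

```text
time: 43.08
eef_pos: [0.4473, -0.2535, 0.1513]
tcp_rot: [0.414, 0.91, 0.0, -0.0]
contact_force: [-0.9, 0.3, -1.9]
opening: 0.214
finger_force: 29.5
```

Emit:
{"fn": "send_rows", "kwargs": {
  "series": [
    [[0, 0, 0.06, 0, 0, 0, -1], [0, 0, 0, 0, 0, 0, -1], [0, 0, 0, 0, 0, 0, -1]]
  ]
}}

```text
time: 43.45
eef_pos: [0.4474, -0.2536, 0.1512]
tcp_rot: [0.414, 0.91, -0.0, 0.0]
contact_force: [-1.1, 0.0, 2.6]
opening: 0.216
finger_force: 29.7
```

Emit:
{"fn": "send_rows", "kwargs": {
  "series": [
    [[0, 0, 0.04, 0, 0, 0, -1], [0, 0, 0, 0, 0, 0, -1], [0, 0, 0, 0, 0, 0, -1]]
  ]
}}

```text
time: 43.82
eef_pos: [0.4476, -0.2538, 0.1511]
tcp_rot: [0.414, 0.91, -0.0, 0.001]
contact_force: [-1.4, 0.3, 4.5]
opening: 0.214
finger_force: 30.0
```

Seated at the expected height, 0.151 m. Releasing, backing up and checking.

Emit:
{"fn": "send_rows", "kwargs": {
  "series": [
    [[0, 0, 0, 0, 0, 0, -0.45], [0, 0, 0, 0, 0, 0, -0.3], [0, 0, 0, 0, 0, 0, -0.1], [0, 0, 0, 0, 0, 0, -0.1], [0, 0, -1, 0, 0, 0, -0.1], [0, 0, -3, 0, 0, 0, -0.1], [0, 0, -4, 0, 0, 0, -0.1], [0, 0, -4, 0, 0, 0, -0.1], [0, 0, -3, 0, 0, 0, -0.1], [0, 0, 0, 0, 0, 0, -0.1]]
  ]
}}

```text
time: 45.08
eef_pos: [0.4485, -0.2544, 0.3045]
tcp_rot: [0.414, 0.91, -0.001, 0.004]
contact_force: [-0.1, 0.5, -0.5]
opening: 0.447
finger_force: 0.0
```

Emit:
{"fn": "send_rows", "kwargs": {
  "series": [
    [[0, 0, 0, 0, 0, 0, -0.1], [0, 0, 0, 0, 0, 0, -0.1], [0, 0, 0, 0, 0, 0, -0.1], [0, 0, 0, 0, 0, 0, -0.1]]
  ]
}}

```text
time: 45.58
eef_pos: [0.4471, -0.2533, 0.2996]
tcp_rot: [0.415, 0.91, 0.0, -0.001]
contact_force: [0.8, -0.2, -0.1]
opening: 0.45
finger_force: 0.0
```

```bash
python3 - <<'E'
from h import *
plan(.4474,-.2535,.3)
c=cam('wrist'); np.save('w15.npy',c,allow_pickle=True); h=hsv(c)
C=np.array([.4475,-.2538])
def ring(r,z): 
    a=np.linspace(0,2*np.pi,9)[:-1]; return proj(c,np.c_[C[0]+r*np.cos(a),C[1]+r*np.sin(a),np.full(8,z)])
print('saucer',circ_fit(c,win(h[...,2]>150,185,80,335,232),.017))
u=proj(c,[[*C,.158]])[0]; x,y=u.round().astype(int); print(u)
d=win((h[...,1]>40)&(h[...,0]<20),x-22,y-22,x+22,y+25); print('knob',[circ_fit(c,d,z) for z in(.165,.158)])
# side view
s=cam('side'); hs=hsv(s); q=proj(s,[[*C,.165],[*C,.120],[*C,.081]]); print('side expect',q.round(1).tolist())
x,y=q[0].round().astype(int); print(hs[y-8:y+34:2,x].tolist())
for v in (q[1][1],q[1][1]-6): print([int(t) for t in s['img'][int(v),x-32:x+33:2].mean(1)])
E
```

```text
t 45.6 pos [ 0.4471 -0.2533  0.2996] yaw 41.0 open 0.450 F [ 0.8 -0.2 -0.1] ff 0.0
turn [-0.    -0.001 -0.   ] then shift cm [-0.03  0.01 -0.04] | before-turn shift [-0.03  0.01 -0.04] q1,q6 [-0.71 -1.43]
saucer (array([ 0.4508, -0.2576]), np.float64(0.0667), np.float64(0.0027))
[260.25837546 183.20875738]
knob [(array([ 0.4468, -0.2533]), np.float64(0.0085), np.float64(0.0002)), (array([ 0.4479, -0.2547]), np.float64(0.0087), np.float64(0.0002))]
side expect [[308.0, 103.8], [307.3, 116.2], [306.6, 126.7]]
[[14, 140, 169], [14, 141, 168], [14, 143, 168], [14, 140, 169], [13, 139, 136], [10, 142, 77], [10, 48, 64], [93, 13, 174], [90, 13, 217], [50, 5, 142], [23, 9, 110], [90, 9, 174], [83, 6, 182], [30, 11, 121], [20, 9, 83], [20, 9, 83], [20, 9, 83], [60, 3, 91], [96, 16, 159], [24, 11, 120], [16, 32, 121]]
[129, 131, 133, 127, 121, 121, 123, 122, 120, 125, 171, 212, 188, 145, 123, 112, 108, 106, 116, 142, 204, 172, 121, 122, 123, 123, 122, 123, 125, 122, 124, 125, 124]
[128, 128, 131, 130, 123, 119, 121, 122, 120, 120, 126, 140, 205, 222, 223, 192, 170, 211, 223, 222, 162, 115, 117, 118, 120, 120, 123, 125, 123, 124, 123, 124, 125]
```

```bash
python3 -c "
from plant import ctrl
print(ctrl.sign_off())"
```

```text
the job is handed in; nothing more can be done
None
```

The brewer is rebuilt on the saucer in the order asked (cup, chamber, press, lid): each part touched down at its expected height with light force, was let go before the next, and the job was handed in at about 46 s.

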